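Clear the lab bench: post the spent mailer and stopper, dim the lamp

TASK

Session over, clear the bench: set the empty blue slide mailer down in the green sloped stand, let go, take it again by its free upper end and post it end first through the slot of the yellow waste box; post the orange stopper through the same slot too. Turn the lamp supply's dimmer fully anticlockwise to off, and leave the tube rack, the amber jar and the timer where they are.

Things in the scene. Friction and masses are not known exactly. Their poses are not given: they have to be found in the camera images.
- mailer: Debris: flat blue rigid box with a white label on both broad faces, 96 x 58 x 20 mm, 60 g. Origin at its centre; x along the 96 mm length, y along the 58 mm width, z through the 20 mm thickness. Starts lying flat, at any yaw; the same either way up and either way round.
- stopper: Debris: orange rubber stopper, a slightly tapered round plug standing upright, 32 mm tall, 22 mm diameter at the foot, 19 mm at the top, 25 g. Origin at the centre of its foot, z up.
- bin: Yellow waste box with a red lid, fixed, 150 x 150 mm, 150 mm high. Origin at the centre of its underside on the bench, z up. The lid is closed but for one slot.
- bin_slot (a point): Centre of the slot, at the lid's top face, 150 mm above the bench. The slot is 32 mm wide along its x and 80 mm long along its y, straight-sided for 35 mm down, then opens into the box (floor 4 mm above the bench). z up.
- stand: Green sloped stand, fixed, base plate 110 (x) x 90 (y) x 10 mm. Origin at the centre of its underside, z up. Its back plate, 74 mm wide (y) and 48 mm long up the slope, rises towards its +x at 55 degrees from level; a ledge square to it, reaching 29 mm out, carries the thing's lower end. The space behind and above the back plate's top edge is free.
- stand_seat (a point): Where the mailer's centre comes when it is fully seated: 48 mm up the slope from the ledge and 10 mm out from the back plate. Its x points up the slope (the mailer's length), y across, z square out from the back plate. The seated mailer's upper end (the last 48 mm) stands free above the plate.
- lamp: Grey lamp supply box, fixed, 100 (x) x 120 (y) mm, 59 mm high, carrying the dimmer on its top. Origin at the centre of its underside, z up.
- dimmer_grip (a point): On the dimmer's vertical axis, at the height to grip its black bar. Turns with the knob: x lies along the grip bar, so close the fingers along its y (bar 44 mm long).
- dimmer (a joint): Dimmer angle in rad: 0 is the anticlockwise end stop (off), grows clockwise seen from above, to 2.4. Starts between 0.7 and 1.35.
- rack: Bystander: red tube rack with white caps, loose, 75 (x) x 150 (y) mm, 57 mm high. Origin at the centre of its underside.
- jar: Bystander: amber jar with a black lid, loose, 52 mm diameter, 72 mm high. Origin at the centre of its underside.
- timer: Bystander: white bench timer, loose, 55 (x) x 45 (y) mm, 22 mm high. Origin at the centre of its underside.

How it is judged:
On the way:
1. mailer seated in the stand: flat on the back plate (within 11 degrees), lower end on the ledge (centre within 12 mm of the seat), at rest, let go by the fingers for 0.3 s (distance between mailer and stand_seat below 0.012 m and angle between the z axis of mailer and the z axis of stand_seat, either way round below 0.19 rad and contact force between the fingers and mailer below 0.05 N and linear speed of mailer below 0.03 m/s), for 0.3 s.
At the end, for the whole second after the job is handed in: Mailer and stopper are let go and wholly inside the waste box (both origins less than 100 mm above the bench and within its walls), the dimmer is within 0.08 rad (about 5 degrees) of its anticlockwise end stop, and the robot touches nothing (z of mailer in the frame of bin between 0 and 0.1 m and x of mailer in the frame of bin between -0.072 and 0.072 m and y of mailer in the frame of bin between -0.072 and 0.072 m and z of stopper in the frame of bin between 0 and 0.1 m and x of stopper in the frame of bin between -0.072 and 0.072 m and y of stopper in the frame of bin between -0.072 and 0.072 m and value of joint dimmer below 0.08 rad).
It fails at once if the tube rack is shifted or knocked more than 12 mm from its place (distance of rack from where it was at the start of the episode above 0.012 m).
It fails at once if the amber jar is shifted or knocked more than 12 mm from its place (distance of jar from where it was at the start of the episode above 0.012 m).
It fails at once if the timer is shifted or knocked more than 12 mm from its place (distance of timer from where it was at the start of the episode above 0.012 m).
It also fails if it takes over 72 s, if anything falls off the work surface, if the arm or the gripper's body presses on something with over 40 N, if the wrist force passes 120 N, or if a joint passes its speed limit or range.

ROBOT

A 6-joint arm with a two-finger parallel gripper is mounted at the origin on the work surface. World frame = base frame: x ahead of the robot, y to its left, z up, the work surface at z = 0. Lengths are in m, angles in rad, forces in N, time in s.
With the tool pointing down it reaches from about 0.375 to 0.975 m from the base axis. Payload 3.8 kg.
Tool frame: the origin (TCP) lies on the centre line of the jaws, within the pads' length; the fingertips stand 25 mm ahead of it and the grasp point (between the pads) lies 6 mm ahead of it; y points along the fingers, z is the direction in which the jaws open and shut, and the axes are right-handed (so a half turn about y gives the same grasp; the last joint's range is limited). The gripper opens to 85 mm and grips with 20 to 120 N. Pads are 22 mm wide; open, the fingers measure 114 mm over their backs; the gripper's body (76 mm by 85 mm) begins 54 mm behind the grasp point. The pads swing forward as they close: fully open they stand 13 mm farther back than shut.
Start: joints at [1.165, 0.264, 1.604, -0, 1.274, -0.037], TCP at [0.243, 0.63, 0.256] pointing down, gripper open.
Joint ranges: [-2.63, 2.63], [-0.94, 2.18], [0.31, 2.57], [-1.31, 4.45], [0, 2.66], [-2.55, 2.55]. Speed limits (rad/s): [2.57, 2.57, 3.14, 3.14, 3.14, 3.14].

INTERFACE

Orientations are given as a rotation vector (axis times angle).
In Python, from workcell import bot gives the robot as it stands.
- The arm moves only by the shell command python3 -m jog 'ROWS' [FORCE]. ROWS is JSON, a list of rows, each a list of 5 numbers: the shift along the world's x, y, z in mm, then the turn about the world's z in degrees, then the finger opening in mm, from 0 to 85.4. A call has exactly 10 rows; each row is the pose to reach, as a shift and turn from the pose commanded when the call began; what a row does not reach only later rows make up. A row lasts 1/8 s, in which the tool goes at most 62.5 mm and 10.7 degrees, less where a joint would pass 70% of its speed; a pose out of reach is approached as far as the arm can. A call with a gripper value outside its range is refused whole. The fingers move at their own pace and stop on an object; FORCE is the grip in N (left out, the last holds). Time passes only in rows, so rows that repeat a pose let the fingers close, or fill a call up. It gives the time, the measured TCP pose, the force and the opening at its end, in the units of the state.
- bot.read_state(): the state, without advancing time (a new reading comes with each control period).
- bot.read_camera(name): name is "scene" or "top"; returns a dict with "pixels" (420x560x3 uint8, red, green, blue), "fx", "fy", "cx", "cy" (pixels), "dist" ([k1, k2, p1, p2, k3] as OpenCV has them; the pictures are not rectified), "R" (3x3) and "t" (3): a world point X has camera coordinates R X + t. Camera axes: x right, y down, z forward; pixel columns grow to the right and rows downward; lengths in m; the calibration is good to about 2 mm. A picture is of the moment at which its call begins. There is no depth.
- bot.finish_job(): hands the job in, once; it reports no verdict.
The state is a dict: "time": time; "q": joint angles; "joint_vel": joint speeds; "joint_torque": joint torques, N m; "tool_pos": TCP position; "tcp_rot": TCP orientation; "wrist_force": force on the tool from outside, world axes, zero at the start; "torque": the same for the moment, N m; "width": opening from 0.0 (shut) to 1.0 (fully open).
Only numpy, scipy, OpenCV 4.12 (cv2) and the standard library are available. Lean on these libraries where they do the work, as an engineer would, in place of code of your own. Each camera call takes 0.05 s, during which the arm holds its last target.

## Working session

There is one attempt and no reset: what is moved stays moved. The work goes in short steps, Python scripts to look and compute and a shell command to move; the robot and the scene stay as the last step left them, time stands still between calls to the robot, and variables do not carry over. Pictures are saved under pics/ and viewed, and the job is handed in when it is done.

```bash
ls; mkdir -p pics
python3 - <<'E'
from workcell import bot
import cv2
s=bot.read_state();print(s)
for n in("scene","top"):
    c=bot.read_camera(n);cv2.imwrite(f"pics/{n}0.png",cv2.resize(c["pixels"][:,:,::-1],(800,600),interpolation=cv2.INTER_CUBIC))
    print({k:c[k] for k in c if k!="pixels"})
E
```

```text
pics
{'time': 0.0, 'q': array([ 1.16506869e+00,  2.64751775e-01,  1.60537319e+00, -3.48502652e-05,
        1.27366128e+00, -3.69054800e-02]), 'joint_vel': array([-0.00048208,  0.00051915,  0.00280708, -0.00063338,  0.00027856,
        0.00079068]), 'joint_torque': array([-1.27811461e-03, -5.15122426e+01, -3.67302775e+01, -3.78330569e-04,
        1.29015947e-02, -5.15976115e-07]), 'tool_pos': array([0.24310252, 0.62899292, 0.2549633 ]), 'tcp_rot': array([-1.55351043,  0.28980689, -0.28909807]), 'wrist_force': array([-0.1206684 ,  0.15825791, -0.58787329]), 'torque': array([ 0.00443074,  0.01857084, -0.01493904]), 'width': 0.9997931503410464}
{'fx': 477.04639483915804, 'fy': 477.04639483915804, 'cx': 279.20747780778356, 'cy': 207.84239343013112, 'dist': array([0.04271464, 0.        , 0.        , 0.        , 0.        ]), 'R': array([[ 0.52065442,  0.85367422, -0.01262095],
       [ 0.4593146 , -0.29253506, -0.83872125],
       [-0.71968678,  0.43088694, -0.54441471]]), 't': array([-0.31287107, -0.16232582,  1.51210005])}
{'fx': 482.0662308067139, 'fy': 482.0662308067139, 'cx': 285.4327131215271, 'cy': 210.39691472309727, 'dist': array([-0.08714116,  0.        ,  0.        ,  0.        ,  0.        ]), 'R': array([[ 0.08736138, -0.99616887,  0.0039457 ],
       [-0.97541222, -0.08634423, -0.20277001],
       [ 0.20233386,  0.01386559, -0.97921844]]), 't': array([-0.03276571,  0.60025249,  1.13111241])}
```

View pics/scene0.png

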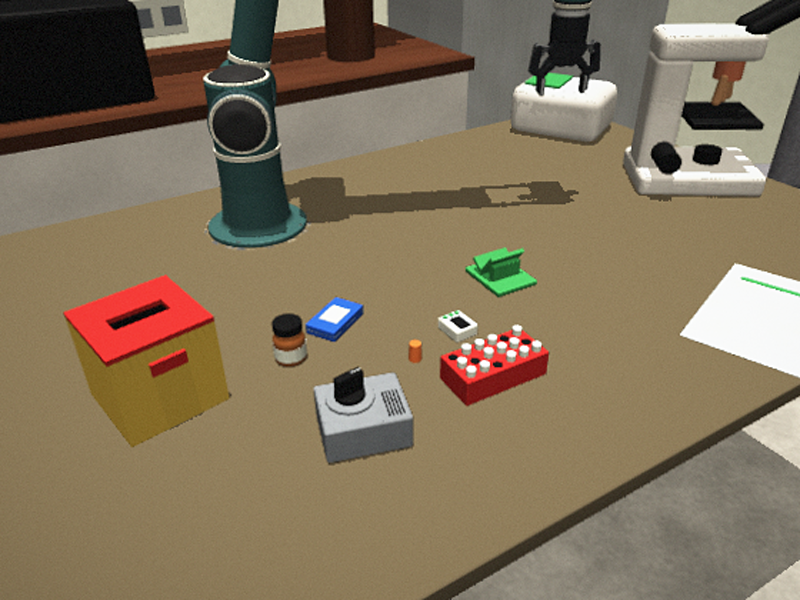

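View pics/top0.png

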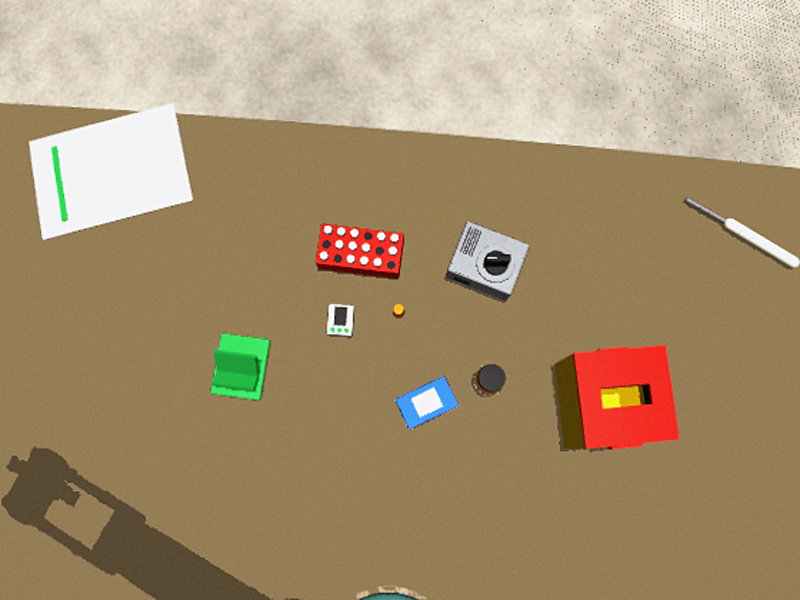

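The two views show everything. In the top view (800 px scale) the mailer is at (427,402), jar (490,380), stopper (398,310), stand (240,367), timer (340,320), rack (360,250), lamp (487,260), and bin slot (626,397). Next I'll enlarge crops to measure.

```bash
cat > h.py <<'E'
import numpy as np,cv2
from workcell import bot
def cam(n):
    c=bot.read_camera(n);c["K"]=np.array([[c["fx"],0,c["cx"]],[0,c["fy"],c["cy"]],[0,0,1]]);return c
def proj(c,X):
    return cv2.projectPoints(np.atleast_2d(np.asarray(X,float)),cv2.Rodrigues(c["R"])[0],c["t"],c["K"],c["dist"])[0][:,0]
def unproj(c,uv,z):
    uv=np.atleast_2d(np.asarray(uv,float));p=cv2.undistortPoints(uv[:,None],c["K"],c["dist"])[:,0]
    d=np.c_[p,np.ones(len(p))]@c["R"];o=-c["R"].T@c["t"]
    return o+d*((z-o[2])/d[:,2])[:,None]
def crop(c,name,u0,v0,w,h,s,lines=[]):
    im=np.ascontiguousarray(c["pixels"][:,:,::-1])
    im=cv2.resize(im[v0:v0+h,u0:u0+w],None,fx=s,fy=s,interpolation=cv2.INTER_CUBIC)
    for L in lines:
        q=((proj(c,L)-[u0,v0]+.5)*s-.5).astype(np.int32);cv2.polylines(im,[q],False,(255,0,255),1)
    for k in range(0,w,10):cv2.putText(im,str(u0+k),(int(k*s),8),0,.3,(255,255,255),1);cv2.line(im,(int(k*s),10),(int(k*s),16),(255,255,255),1)
    for k in range(0,h,10):cv2.putText(im,str(v0+k),(0,int(k*s)+3),0,.3,(255,255,255),1)
    cv2.imwrite("pics/"+name+".png",im)
E
python3 - <<'E'
from h import *
c=cam("top")
crop(c,"a1",140,220,100,75,8)
crop(c,"a2",265,200,100,110,5)
crop(c,"a3",380,230,110,95,6)
crop(c,"a4",215,145,165,100,4.5)
E
```

```text
(no output)
```

View pics/a1.png

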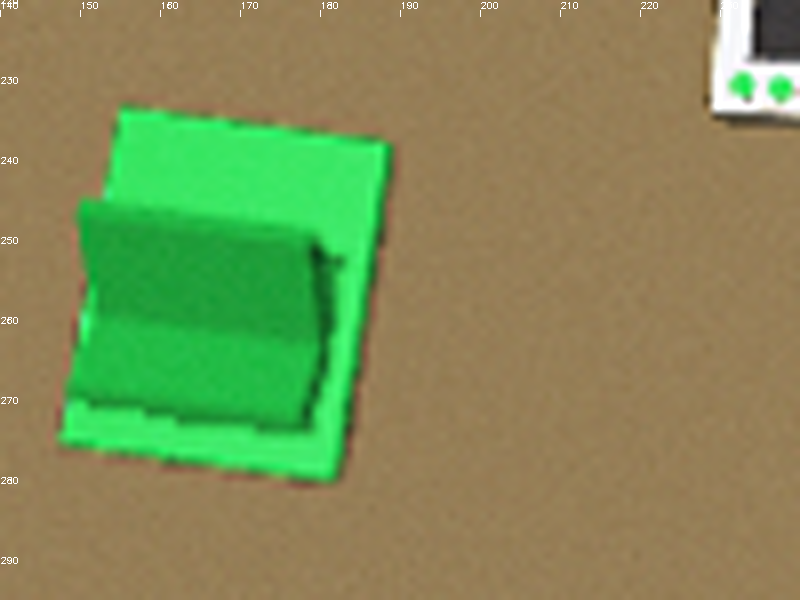

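View pics/a2.png

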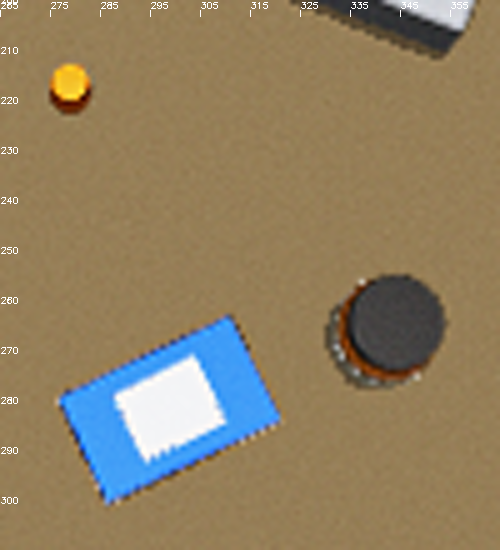

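View pics/a3.png

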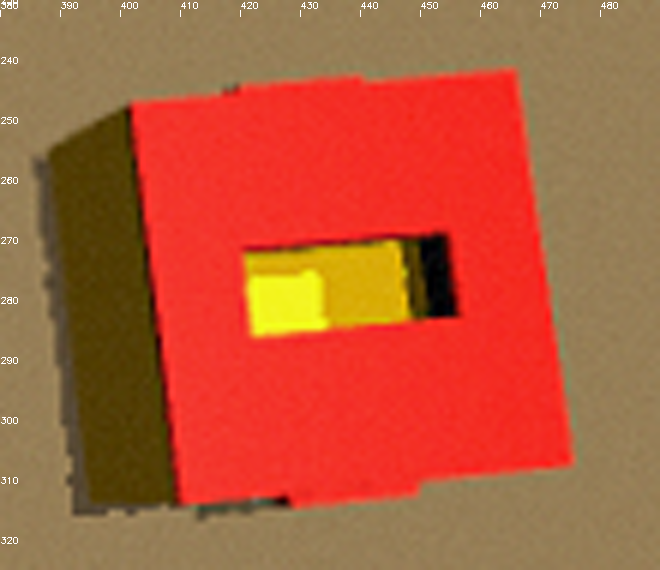

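View pics/a4.png

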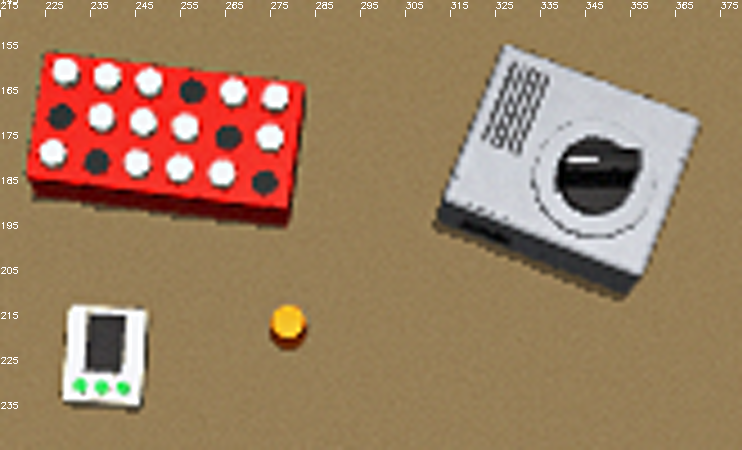

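Run:
```python
from h import *
c=cam("top")
print("campos",-c["R"].T@c["t"])
def q(n,P,z):
    X=unproj(c,P,z)[:,:2]*1000;m=X.mean(0)
    e1=X[1]-X[0]+X[2]-X[3];e2=X[3]-X[0]+X[2]-X[1]
    print(n,m.round(1),"e1",np.linalg.norm(e1/2).round(1),np.degrees(np.arctan2(e1[1],e1[0])).round(1),"e2",np.linalg.norm(e2/2).round(1),np.degrees(np.arctan2(e2[1],e2[0])).round(1))
q("stand",[(155,233.3),(189,237.8),(182.5,280.3),(147.5,275.4)],.01)
q("mailer",[(277,279.6),(311.6,263.4),(321,284.4),(286.6,300.4)],.02)
q("bin",[(402,247.3),(466,241.7),(475.3,307.5),(409.7,313.8)],.15)
q("slot",[(420.7,272),(454.7,269),(456.3,282.3),(422,286.2)],.15)
q("timer",[(230.6,213),(247.9,214.1),(246.1,235),(228.8,233.9)],.022)
q("rack",[(225,156.6),(282.8,163.9),(279.4,191),(221.7,185)],.05)
q("lamp",[(326.8,154.8),(370.1,171.7),(357.2,206.1),(313.2,189.4)],.059)
print(unproj(c,[(278.8,216.4)],.032),unproj(c,[(344.2,264.4)],.072))
crop(c,"b1",310,150,66,62,12)
d=cam("scene")
crop(d,"b2",325,165,55,45,14)
crop(d,"b3",215,250,80,75,8)
```

```text
campos [0.35949374 0.00350462 1.22944862]
stand [465.7 306.9] e1 90.0 -92.4 e2 108.9 178.1
mailer [431.2 -29.1] e1 94.9 -60.2 e2 56.8 -150.7
bin [ 460.  -337.6] e1 149.9 -80.3 e2 148.8 -170.7
slot [ 459.7 -337.5] e1 79.1 -79.8 e2 30.9 -172.1
timer [563.3 136.9] e1 44.2 -88.6 e2 54.1 -178.7
rack [689.8 112.6] e1 148.1 -91.8 e2 73.6 179.2
lamp [ 690.9 -114.6] e1 117.5 -106.7 e2 96.8 163.4
[[0.58998885 0.03582159 0.032     ]] [[ 0.47908269 -0.13236335  0.072     ]]
```

View pics/b1.png

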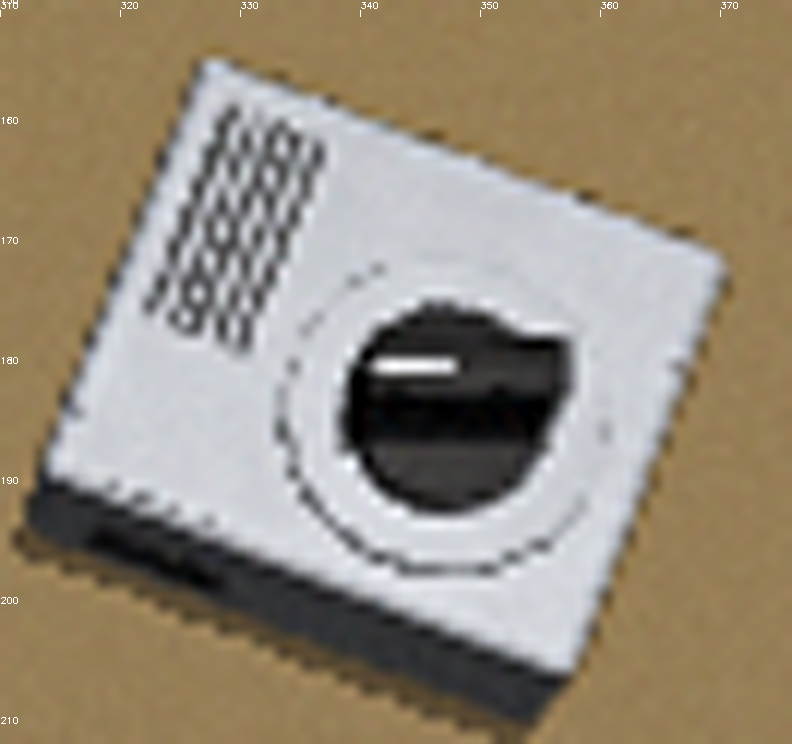

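View pics/b2.png

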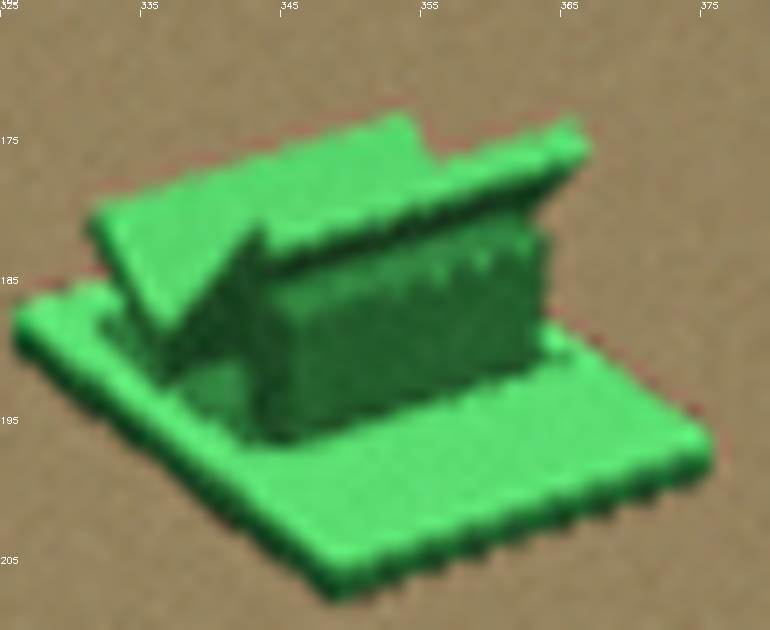

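View pics/b3.png

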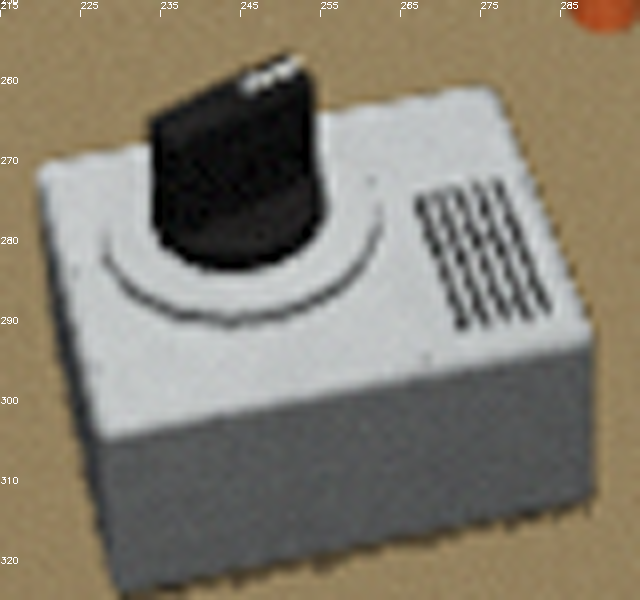

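```bash
cat > stand.py <<'E'
from h import *
from scipy.optimize import least_squares
a=np.radians(55);up=np.array([np.cos(a),np.sin(a)]);out=np.array([-np.sin(a),np.cos(a)])
def pts(p,L):
    x,y,yaw,xc,zc=p;C=np.array([xc,zc]);R=np.array([[np.cos(yaw),-np.sin(yaw)],[np.sin(yaw),np.cos(yaw)]])
    r=[]
    for l in L:
        k,yy=l[:2]
        if k=='b':X,Y,Z=l[2],yy,.010
        else:
            P=C+{'c':0,'t':.048*up,'l':.029*out}[k] if k!='c' else C
            X,Y,Z=P[0],yy,P[1]
        q=R@[X,Y];r.append([x+q[0],y+q[1],Z])
    return np.array(r)
E
python3 - <<'E'
from stand import *
c=cam("top");d=cam("scene")
T=[('b',.045,.055),('b',-.045,.055),('b',-.045,-.055),('b',.045,-.055),('c',.037),('c',-.037),('t',.037),('t',-.037),('l',.037),('l',-.037)]
Tu=np.array([(155,233.3),(189,237.8),(182.5,280.3),(147.5,275.4),(152.3,259.8),(180.3,262.8),(149.8,245.4),(179,249.5),(148.5,270),(178.1,273.5)])
S=[('l',-.037),('l',.037),('c',-.037),('t',-.037),('t',.037),('b',-.045,-.055),('b',-.045,.055),('b',.045,.055)]
Su=np.array([(331.6,179.6),(354.3,173.2),(337,188.9),(343.6,180.9),(365.7,173.4),(326,187.3),(349,205.5),(375.7,196)])
def res(p,full=False):
    e=np.r_[proj(c,pts(p[:5],T))-Tu+0.0, proj(d,pts(p[:5],S))-Su+p[5:7]]
    return e if full else np.r_[e.ravel(),p[5:7]*.3]
r=least_squares(res,[.466,.307,-.035,-.01,.015,0,0],loss='soft_l1')
print(r.x.round(4));print(res(r.x,1).round(1).tolist())
np.save("stand.npy",r.x)
# knob
for z in(.059,.07,.08,.09):
    print(z,unproj(c,[(310+(340+550)/2/12,150+(413)/12)],z),unproj(c,[(310+340/12,150+415/12),(310+555/12,150+415/12)],z).round(4).tolist())
# triangulate bar top corners
print(unproj(d,[(215+155/8,250+120/8),(215+305/8,250+62/8)],.09))
# lamp height check scene
for z in(.059,.07):print(z,unproj(d,[(215+40/8,250+170/8),(215+490/8,250+90/8),(215+592/8,250+340/8),(215+105/8,250+440/8)],z).round(4).tolist())
print(unproj(c,[(326.8,154.8),(370.1,171.7),(357.2,206.1),(313.2,189.4)],.059))
E
```

```text
[ 0.4656  0.307  -0.0334 -0.0136  0.0228  1.0732  0.8292]
[[-0.1, -0.1], [0.2, -0.3], [-0.2, 0.1], [0.0, 0.4], [-0.3, -0.3], [0.5, 0.4], [-0.1, 1.3], [0.2, 1.0], [0.1, -1.7], [-0.3, -1.4], [0.3, 0.2], [-0.4, -0.1], [-0.4, -0.0], [-0.1, -0.3], [0.4, 0.2], [-0.6, -0.2], [0.1, -0.0], [0.7, 0.2]]
0.059 [[ 0.68142331 -0.12842804  0.059     ]] [[0.679, -0.1065, 0.059], [0.6831, -0.1515, 0.059]]
0.07 [[ 0.67839778 -0.12718812  0.07      ]] [[0.676, -0.1055, 0.07], [0.68, -0.15, 0.07]]
0.08 [[ 0.6756473  -0.12606093  0.08      ]] [[0.6733, -0.1045, 0.08], [0.6773, -0.1487, 0.08]]
0.09 [[ 0.67289682 -0.12493373  0.09      ]] [[0.6706, -0.1036, 0.09], [0.6745, -0.1474, 0.09]]
[[ 0.66810273 -0.14099347  0.09      ]
 [ 0.66805287 -0.09973993  0.09      ]]
0.059 [[0.6357, -0.1588, 0.059], [0.669, -0.0477, 0.059], [0.7607, -0.075, 0.059], [0.7292, -0.1868, 0.059]]
0.07 [[0.6478, -0.1637, 0.07], [0.6806, -0.0545, 0.07], [0.7707, -0.0813, 0.07], [0.7397, -0.1911, 0.07]]
[[ 0.75461533 -0.07219772  0.059     ]
 [ 0.7199052  -0.1846979   0.059     ]
 [ 0.62798762 -0.15700524  0.059     ]
 [ 0.66095389 -0.04448561  0.059     ]]
```

Run:
```python
from h import *
c=cam("top");d=cam("scene")
def tri(a,b):
    pa=cv2.undistortPoints(np.array(a,float)[:,None],c["K"],c["dist"])[:,0].T;pb=cv2.undistortPoints(np.array(b,float)[:,None],d["K"],d["dist"])[:,0].T
    X=cv2.triangulatePoints(np.c_[c["R"],c["t"]],np.c_[d["R"],d["t"]],pa,pb);X=(X[:3]/X[3]).T
    print(X.round(4).tolist(),(proj(c,X)-a).round(1).tolist(),(proj(d,X)-b).round(1).tolist())
A=lambda l:np.array([(310+(x+.5)/12-.5,150+(y+.5)/12-.5) for x,y in l])
B=lambda l:np.array([(215+(x+.5)/8-.5,250+(y+.5)/8-.5) for x,y in l])
tri(A([(371,366),(458,366)]),B([(300,63),(243,87)]))
tri(A([(205,58),(725,260),(565,675),(42,475)]),B([(592,340),(105,440),(40,170),(490,90)]))
tri(A([(444,414)]),B([(241,255)]))
crop(d,"c1",190,185,80,70,9)
crop(d,"c2",45,190,120,120,5)
```

```text
[[0.6791, -0.1072, 0.1016], [0.6806, -0.1242, 0.1026]] [[0.1, 0.1], [-0.1, -0.0]] [[0.2, -0.0], [-0.1, 0.0]]
[[0.7565, -0.0725, 0.0557], [0.7228, -0.185, 0.0539], [0.6294, -0.1566, 0.0547], [0.6626, -0.0446, 0.0544]] [[0.2, 0.1], [-0.0, -0.0], [0.2, 0.1], [0.1, 0.1]] [[0.4, -0.0], [-0.0, 0.0], [0.3, -0.0], [0.2, -0.0]]
[[0.6835, -0.1281, 0.0536]] [[0.2, 0.1]] [[0.3, -0.0]]
```

View pics/c1.png

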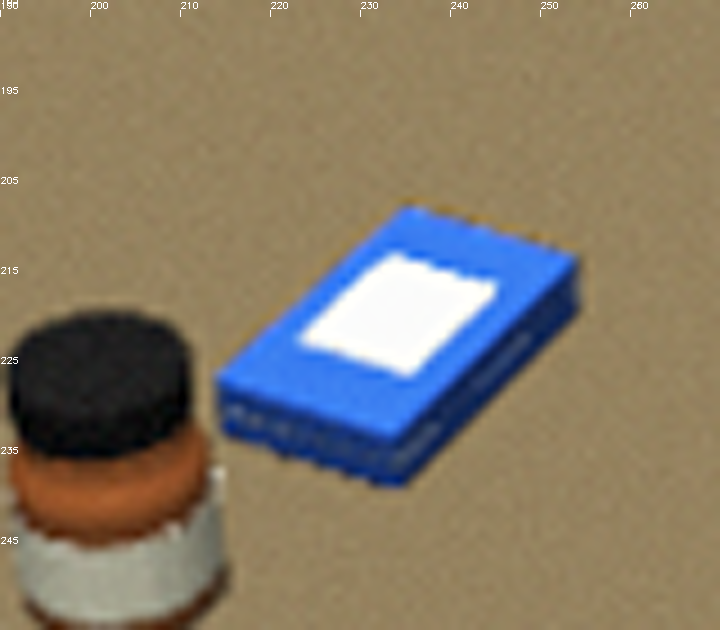

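```bash
cat >> h.py <<'E'
def st():
    s=bot.read_state();R=cv2.Rodrigues(s["tcp_rot"])[0]
    print("t",round(s["time"],2),"tcp",(s["tool_pos"]*1000).round(1),"jaw",np.degrees(np.arctan2(R[1,2],R[0,2])).round(1),"y",R[:,1].round(2),"F",s["wrist_force"].round(1),"M",s["torque"].round(2),"w",(s["width"]*85.4).round(1),"q",s["q"].round(2));return s
E
python3 -c "
from h import *
st()"
```

```text
Traceback (most recent call last):
  File "h.py", line 21, in st
    print("t",round(s["time"],2),"tcp",(s["tool_pos"]*1000).round(1),"jaw",np.degrees(np.arctan2(R[1,2],R[0,2])).round(1),"y",R[:,1].round(2),"F",s["wrist_force"].round(1),"M",s["torque"].round(2),"w",(s["width"]*85.4).round(1),"q",s["q"].round(2));return s
                                                                                                                                                                                                         ^^^^^^^^^^^^^^^^^^^^^^^
AttributeError: 'float' object has no attribute 'round'
```

```bash
sed -i 's/(s\["width"\]\*85.4).round(1)/round(s["width"]*85.4,1)/' h.py
python3 -c "
from h import *
st()"
```

```text
t 0.45 tcp [243.3 629.5 256.2] jaw 68.9 y [-0. -0. -1.] F [ 0.8 -0.3  0.2] M [ 0.   -0.07  0.07] w 85.6 q [ 1.17  0.26  1.6   0.    1.27 -0.04]
```

```bash
python3 -m jog '[[16,-58,-10,-4,85],[32,-116,-20,-8,85],[48,-174,-30,-12,85],[64,-232,-40,-16,85],[81,-290,-50,-20,85],[98,-348,-60,-24,85],[114,-406,-70,-28,85],[130,-464,-80,-32,85],[147,-522,-90,-36,85],[163,-580,-100,-39.3,85]]' 30
python3 - <<'E'
from h import *
s=st();t=s["tool_pos"]*1000
print("to go",np.array([423.1,-12.4])-t[:2])
E
```

```text
time: 1.7
tool_pos: [0.407, 0.0478, 0.1567]
tcp_rot: [-1.408, 0.821, -0.824]
wrist_force: [1.5, 0.2, -1.1]
width: 0.994
t 1.7 tcp [407.   47.8 156.7] jaw 29.5 y [ 0.  0. -1.] F [ 1.5  0.2 -1.1] M [ 0.04 -0.06 -0.  ] w 84.9 q [ 0.06 -0.17  2.25  0.    1.06 -0.46]
to go [ 16.1288348 -60.1597881]
```

```bash
python3 -m jog '[[6,-25,-10,0,85],[11,-45,-30,0,85],[16,-60,-50,0,85],[16,-60,-80,0,85],[16,-60,-85,0,85],[16,-60,-87,0,85],[16,-60,-87,0,85],[16,-60,-87,0,85],[16,-60,-87,0,85],[16,-60,-87,0,85]]' 30
python3 - <<'E'
from h import *
s=st();c=cam("top");crop(c,"d1",255,220,100,90,7);d=cam("scene");crop(d,"d2",175,160,110,90,7)
print(proj(c,[[.432,-.028,.02],[.480,-.131,.072]]),proj(d,[[.432,-.028,.02],[.480,-.131,.072]]))
E
```

```text
time: 2.95
tool_pos: [0.4225, -0.0103, 0.0696]
tcp_rot: [-1.41, 0.821, -0.822]
wrist_force: [-0.7, -0.0, -0.7]
width: 1.0
t 2.95 tcp [422.5 -10.3  69.6] jaw 29.6 y [ 0. -0. -1.] F [-0.7 -0.  -0.7] M [ 0.03  0.01 -0.02] w 85.4 q [-0.08 -0.01  2.29 -0.    0.86 -0.6 ]
[[298.65777201 281.54247249]
 [343.6603182  263.9714326 ]] [[233.8003714  218.98708323]
 [200.85497976 223.93206968]]
```

View pics/d1.png

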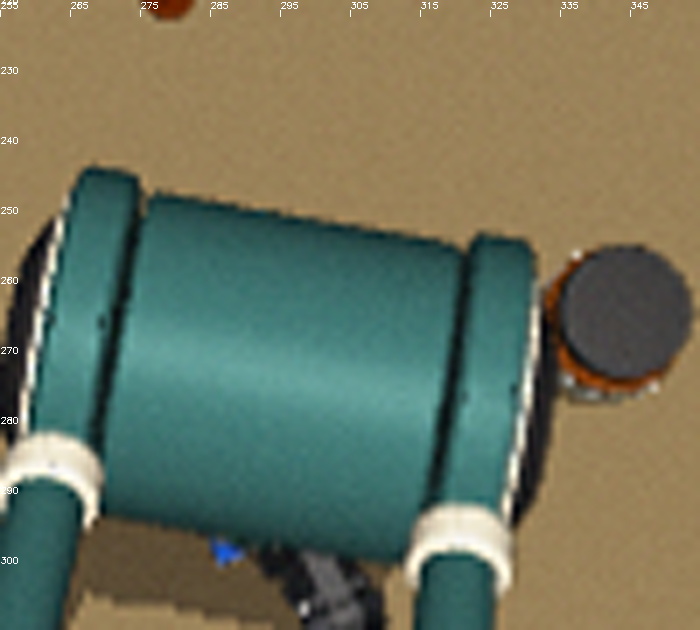

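View pics/d2.png

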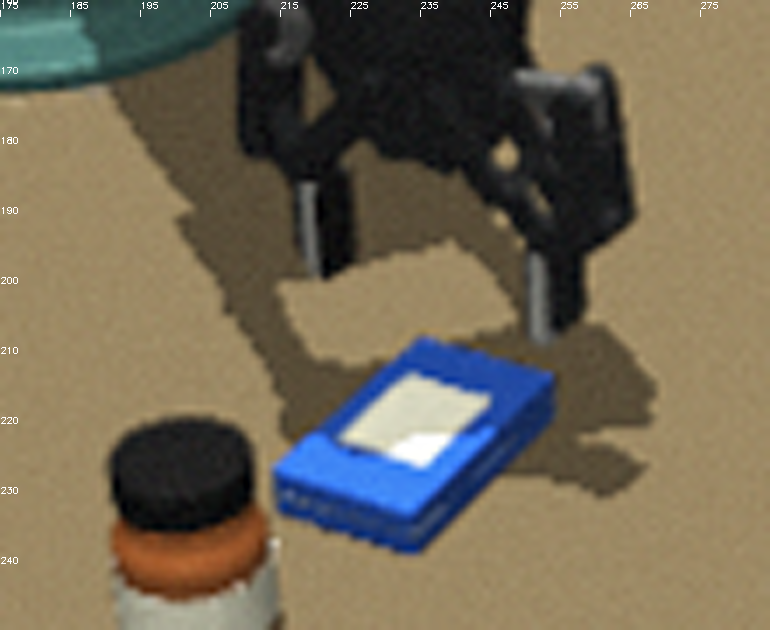

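Run:
```python
from h import *
d=cam("scene")
a=np.radians(29.6);j=np.array([np.cos(a),np.sin(a)]);n=np.array([-j[1],j[0]])
for z in (.045,.0575):
  for sgn in(1,-1):
    print(z,sgn,proj(d,[np.r_[np.array([.4225,-.0103])+sgn*j*.0427+n*k,z] for k in(-.011,.011)]).round(1).tolist())
```

```text
0.045 1 [[250.1, 213.3], [254.9, 208.9]]
0.045 -1 [[221.0, 204.4], [226.0, 200.2]]
0.0575 1 [[249.9, 209.0], [254.7, 204.6]]
0.0575 -1 [[220.6, 200.1], [225.7, 196.0]]
```

```bash
python3 -m jog '[[0,0,-15,0,85],[0,-1,-30,0,85],[0,-2,-40,0,85],[0,-2,-47,0,85],[0,-2,-47,0,85],[0,-2,-47,0,50],[0,-2,-47,0,50],[0,-2,-47,0,50],[0,-2,-47,0,50],[0,-2,-47,0,50]]' 30
python3 - <<'E'
from h import *
s=st();d=cam("scene");crop(d,"e2",175,160,110,90,7)
E
```

```text
time: 4.35
tool_pos: [0.4231, -0.0124, 0.0229]
tcp_rot: [-1.41, 0.82, -0.822]
wrist_force: [-1.1, 0.5, 5.7]
width: 0.669
t 4.35 tcp [423.1 -12.4  22.9] jaw 29.6 y [ 0. -0. -1.] F [-1.1  0.5  5.7] M [ 0.06 -0.09  0.09] w 57.2 q [-0.09  0.08  2.32  0.    0.74 -0.6 ]
```

View pics/e2.png

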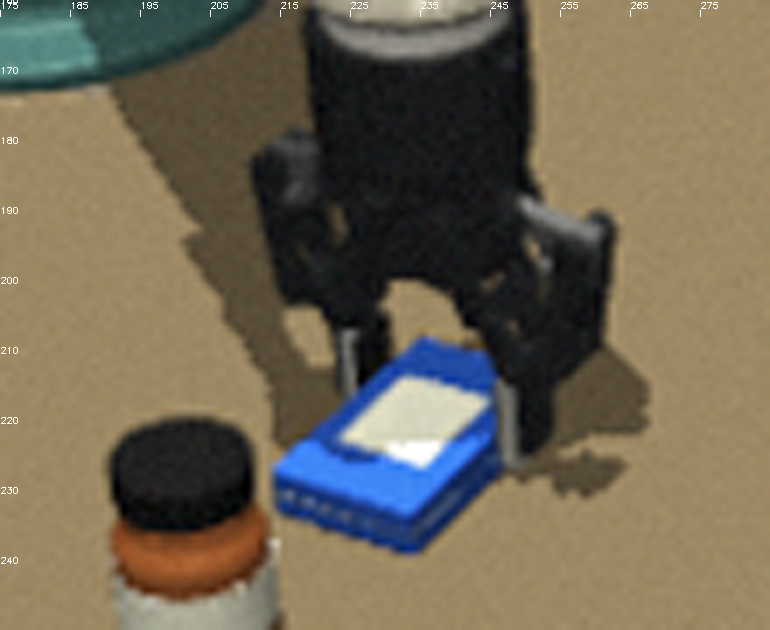

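```bash
python3 - <<'E'
from stand import *
c=cam("top");d=cam("scene")
T=[('b',.045,.055),('b',-.045,.055),('b',-.045,-.055),('b',.045,-.055),('c',.037),('c',-.037),('l',.037),('l',-.037)]
Tu=np.array([(155,233.3),(189,237.8),(182.5,280.3),(147.5,275.4),(152.3,259.8),(180.3,262.8),(148.5,270),(178.1,273.5)])-.44
S=[('l',-.037),('l',.037),('c',-.037),('t',-.037),('t',.037),('b',-.045,-.055),('b',-.045,.055),('b',.045,.055)]
Su=np.array([(331.6,179.6),(354.3,173.2),(337,188.9),(343.6,180.9),(365.7,173.4),(326,187.3),(349,205.5),(375.7,196)])-.46
def res(p,full=False):
    e=np.r_[proj(c,pts(p[:5],T))-Tu+0.0, proj(d,pts(p[:5],S))-Su+p[5:7]]
    return e if full else np.r_[e.ravel(),p[5:7]*.3]
r=least_squares(res,[.466,.307,-.035,-.01,.015,0,0],loss='soft_l1')
print(r.x.round(4));print(res(r.x,1).round(1).tolist())
p=r.x;np.save("stand.npy",p)
im=[]
def L(p):
    q=pts(p,[('l',.037),('l',-.037),('c',-.037),('t',-.037),('t',.037),('c',.037),('l',.037),('c',.037),('c',-.037)])
    b=pts(p,[('b',.045,.055),('b',-.045,.055),('b',-.045,-.055),('b',.045,-.055),('b',.045,.055)])
    return [q,b]
crop(c,"f1",135,220,70,70,8,L(p));crop(d,"f2",320,160,60,50,12,L(p))
E
cat > /dev/null
python3 - <<'E'
import cv2,numpy as np
a=cv2.imread("pics/f1.png");b=cv2.imread("pics/f2.png");b=cv2.resize(b,None,fx=.33*1.0,fy=.33) if 0 else b
E
```

```text
[ 0.4665  0.3081 -0.0352 -0.015   0.0221  0.3092  0.3458]
[[-0.1, -0.0], [0.2, -0.2], [-0.2, 0.2], [0.0, 0.4], [-0.3, 0.3], [0.5, 1.1], [0.1, -1.1], [-0.3, -0.7], [0.2, 0.2], [-0.5, -0.1], [-0.5, -0.0], [-0.2, -0.3], [0.3, 0.2], [-0.4, -0.2], [0.3, -0.1], [0.9, 0.3]]Traceback (most recent call last):
  File "<stdin>", line 18, in <module>
  File "<stdin>", line 15, in L
  File "stand.py", line 5, in pts
    x,y,yaw,xc,zc=p;C=np.array([xc,zc]);R=np.array([[np.cos(yaw),-np.sin(yaw)],[np.sin(yaw),np.cos(yaw)]])
    ^^^^^^^^^^^^^
ValueError: too many values to unpack (expected 5)
[ WARN:0@0.022] global loadsave.cpp:275 findDecoder imread_('pics/f1.png'): can't open/read file: check file path/integrity
[ WARN:0@0.022] global loadsave.cpp:275 findDecoder imread_('pics/f2.png'): can't open/read file: check file path/integrity
```

```bash
python3 -m jog '[[0,0,25,0,50],[2,10,60,6,50],[5,50,82,14,50],[8,100,85,22,50],[11,150,85,30,50],[15,200,85,38,50],[19,250,85,46,50],[23,295,85,54,50],[26,321,85,58.4,50],[26,321,85,58.4,50]]' 30
python3 - <<'E'
from h import *
s=st();d=cam("scene");crop(d,"g2",310,130,80,75,8)
E
```

```text
time: 5.75
tool_pos: [0.4479, 0.31, 0.1067]
tcp_rot: [-1.571, 0.027, -0.025]
wrist_force: [0.5, 0.5, -0.4]
width: 0.673
t 5.75 tcp [447.9 310.  106.7] jaw 88.1 y [-0. -0. -1.] F [ 0.5  0.5 -0.4] M [-0.01  0.01  0.04] w 57.5 q [ 0.56  0.16  2.02  0.    0.96 -0.98]
```

View pics/g2.png

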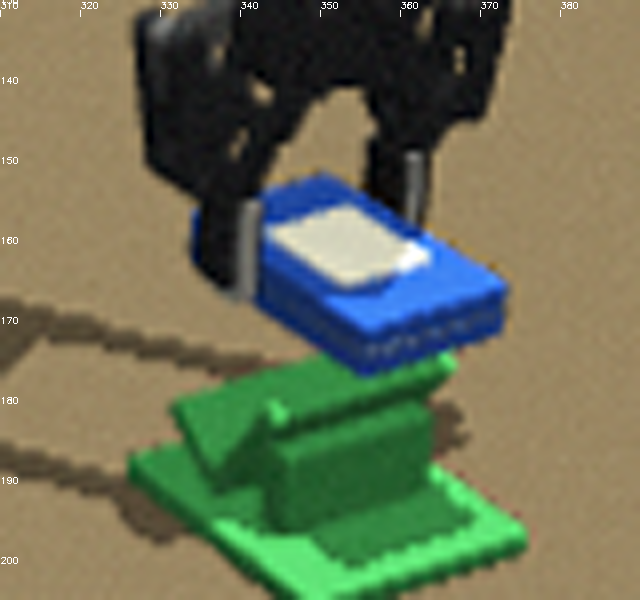

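```bash
python3 -m jog '[[2,-1,-10,0,50],[3,-1,-20,0,50],[3,-1,-24,0,50],[3,-1,-27,0,50],[4,-1,-30,0,50],[4,-1,-32,0,50],[5,-1,-34,0,50],[6,-1,-35,0,50],[6,-1,-36,0,50],[6,-1,-36,0,50]]' 20
python3 - <<'E'
from h import *
s=st();d=cam("scene");crop(d,"g3",310,140,80,75,8)
E
```

```text
time: 7.05
tool_pos: [0.451, 0.3066, 0.0719]
tcp_rot: [-1.573, 0.035, -0.023]
wrist_force: [-14.2, -2.4, 16.3]
width: 0.675
t 7.05 tcp [451.  306.6  71.9] jaw 87.9 y [-0.01 -0.   -1.  ] F [-14.2  -2.4  16.3] M [-0.31  1.8  -0.  ] w 57.6 q [ 0.55  0.21  2.04  0.    0.9  -0.99]
```

View pics/g3.png

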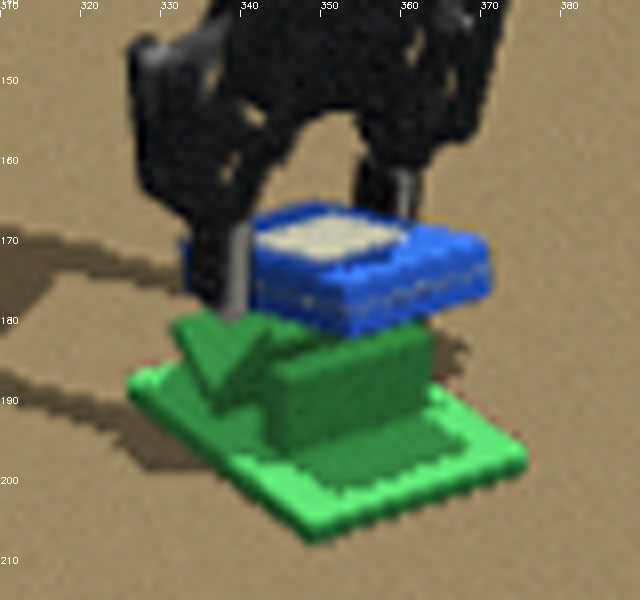

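```bash
python3 -m jog '[[-2,1,-1,0,50],[-3,1,-2,0,50],[-3,1,-3,0,50],[-3,1,-4,0,50],[-3,1,-5,0,50],[-3,1,-6,0,50],[-3,1,-6,0,50],[-3,1,-6,0,50],[-3,1,-6,0,50],[-3,1,-6,0,50]]' 20
python3 - <<'E'
from h import *
s=st();d=cam("scene");crop(d,"g4",310,140,80,75,8);c=cam("top");crop(c,"g5",130,210,90,80,8)
E
```

```text
time: 8.35
tool_pos: [0.4507, 0.3069, 0.0671]
tcp_rot: [-1.573, 0.03, -0.027]
wrist_force: [-8.4, -7.8, 18.3]
width: 0.668
t 8.35 tcp [450.7 306.9  67.1] jaw 87.9 y [-0. -0. -1.] F [-8.4 -7.8 18.3] M [-1.18  0.79 -0.17] w 57.1 q [ 0.55  0.22  2.04 -0.    0.88 -0.98]
```

View pics/g4.png

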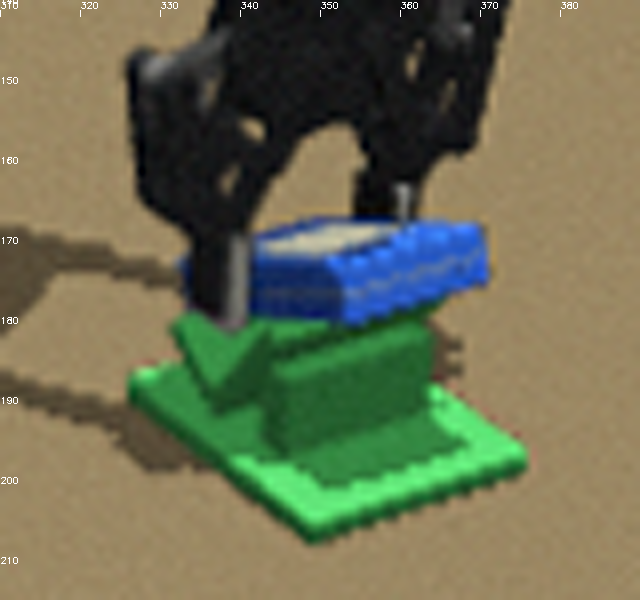

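View pics/g5.png

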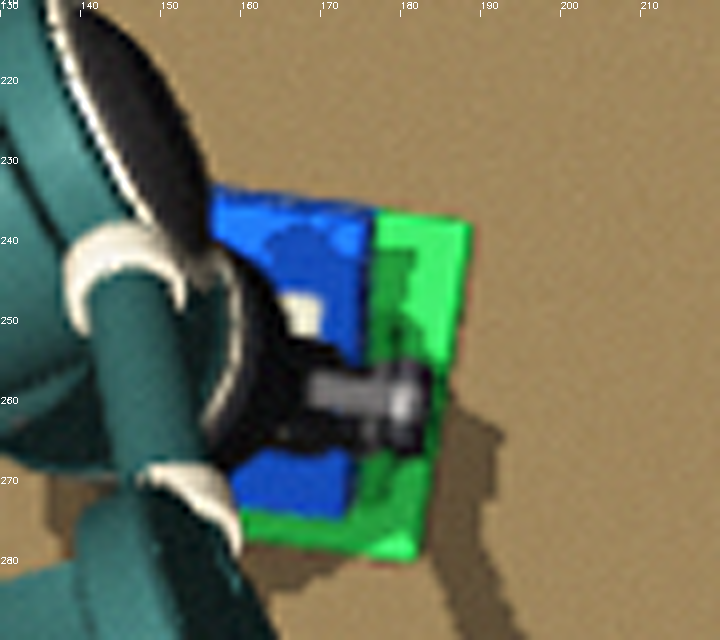

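```bash
python3 -m jog '[[-1,0,1,0,60],[-1,0,1,0,66],[-1,0,1,0,75],[-1,0,1,0,85],[-1,0,1,0,85],[-1,0,5,0,85],[-5,0,20,0,85],[-10,0,40,0,85],[-20,0,60,0,85],[-30,0,80,0,85]]' 20
python3 - <<'E'
from h import *
s=st();d=cam("scene");crop(d,"h4",310,140,80,75,8);c=cam("top");crop(c,"h5",130,210,90,80,8)
E
```

```text
time: 9.7
tool_pos: [0.4211, 0.3088, 0.1472]
tcp_rot: [-1.57, 0.027, -0.029]
wrist_force: [-0.3, 0.6, -0.7]
width: 0.994
t 9.7 tcp [421.1 308.8 147.2] jaw 88.0 y [ 0.  0. -1.] F [-0.3  0.6 -0.7] M [-0.   -0.02  0.02] w 84.9 q [ 0.58  0.07  2.04  0.    1.03 -0.95]
```

View pics/h4.png

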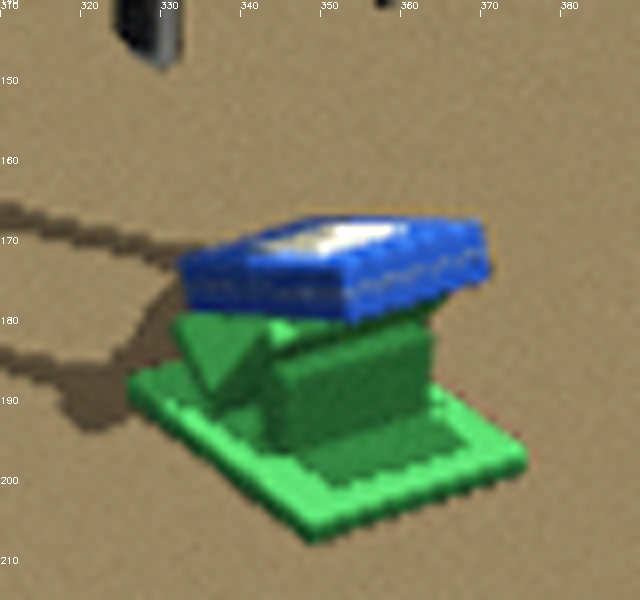

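View pics/h5.png

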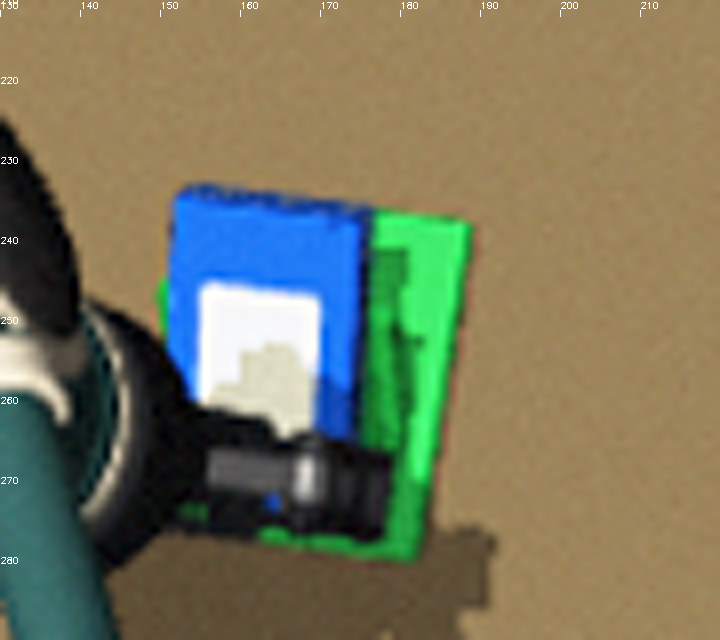

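```bash
python3 -m jog '[[-10,1,0,0,0],[-14,1,0,0,0],[-14,1,0,0,0],[-14,1,-20,0,0],[-14,1,-45,0,0],[-14,1,-65,0,0],[-14,1,-75,0,0],[-14,1,-78,0,0],[-14,1,-78,0,0],[-12,1,-78,0,0]]' 20
python3 - <<'E'
from h import *
s=st();d=cam("scene");crop(d,"i4",300,140,90,75,8)
E
```

```text
time: 11.05
tool_pos: [0.4093, 0.3098, 0.068]
tcp_rot: [-1.57, 0.028, -0.028]
wrist_force: [-3.4, 0.3, 2.3]
width: -0.001
t 11.05 tcp [409.3 309.8  68. ] jaw 88.0 y [-0.  0. -1.] F [-3.4  0.3  2.3] M [0.06 0.63 0.04] w -0.1 q [ 0.6   0.16  2.11  0.    0.87 -0.94]
```

View pics/i4.png

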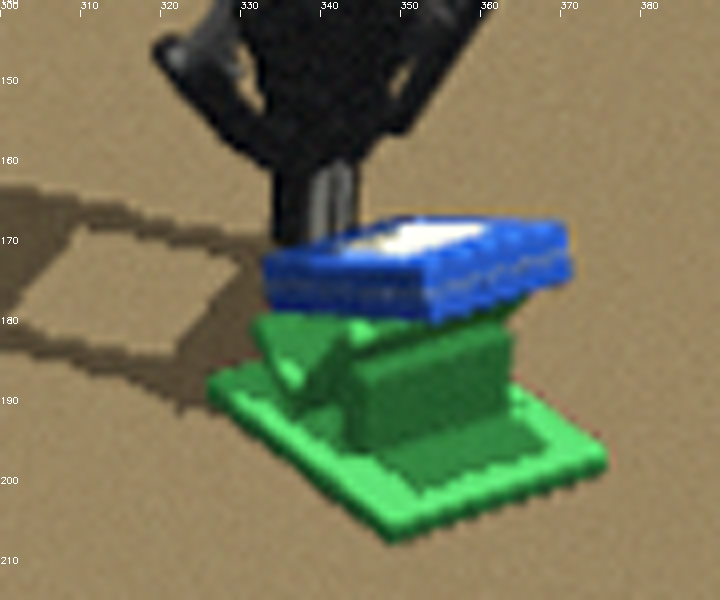

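```bash
python3 -m jog '[[2,0,0,0,0],[4,0,0,0,0],[6,0,0,0,0],[8,0,0,0,0],[10,0,0,0,0],[12,0,0,0,0],[14,0,0,0,0],[16,0,0,0,0],[16,0,0,0,0],[16,0,0,0,0]]' 20
python3 - <<'E'
from h import *
s=st();d=cam("scene");crop(d,"i5",300,140,90,75,8);c=cam("top");crop(c,"i6",130,210,90,80,8)
E
```

```text
time: 12.35
tool_pos: [0.4112, 0.3096, 0.0672]
tcp_rot: [-1.575, 0.053, -0.008]
wrist_force: [-47.5, 6.4, 35.0]
width: -0.002
t 12.35 tcp [411.2 309.6  67.2] jaw 87.8 y [-0.03 -0.   -1.  ] F [-47.5   6.4  35. ] M [1.06 7.36 0.01] w -0.2 q [ 0.59  0.18  2.09  0.02  0.9  -0.95]
```

View pics/i5.png

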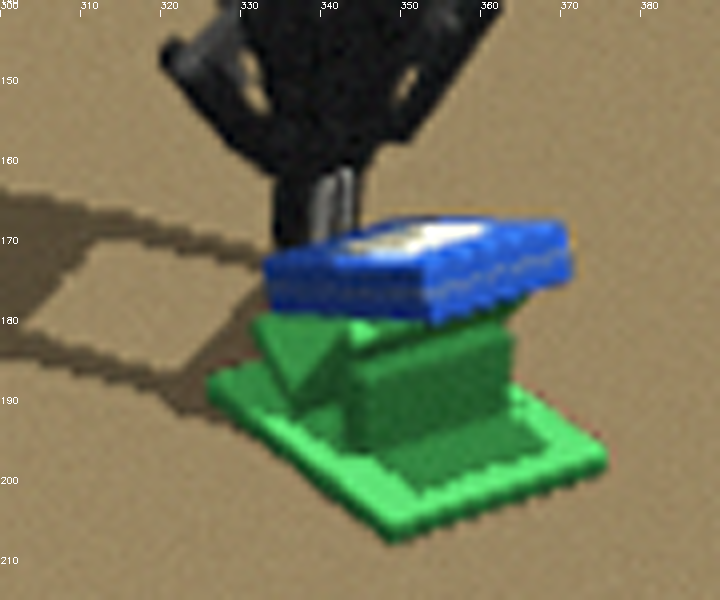

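View pics/i6.png

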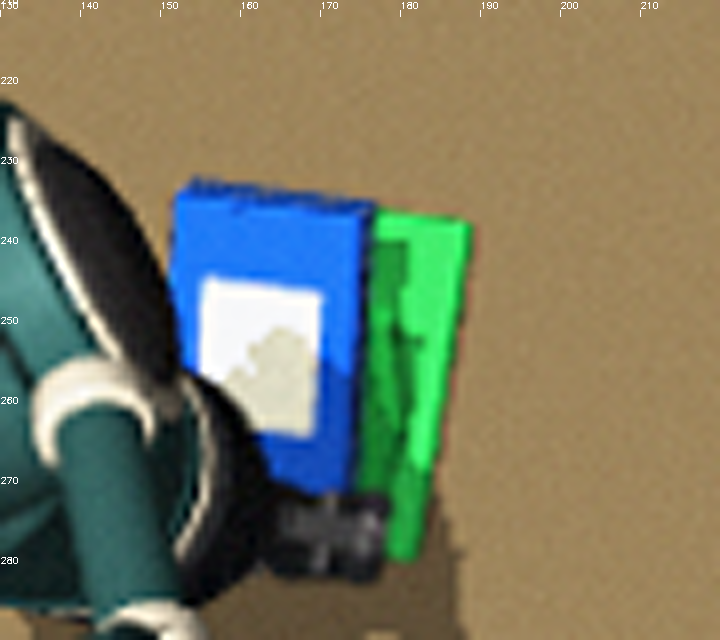

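```bash
python3 -m jog '[[-20,0,0,0,0],[-22,0,10,0,0],[-22,0,40,0,20],[-10,-1,60,0,60],[10,-1,60,0,85],[29,-1.4,60,0,85],[29,-1.4,50,0,85],[29,-1.4,40,0,85],[29,-1.4,30,0,85],[29,-1.4,30,0,85]]' 30
python3 - <<'E'
from h import *
s=st();d=cam("scene");crop(d,"j5",300,140,90,75,8)
E
```

```text
time: 13.7
tool_pos: [0.4526, 0.3075, 0.0953]
tcp_rot: [-1.573, 0.03, -0.025]
wrist_force: [-0.5, -0.0, 0.2]
width: 0.996
t 13.7 tcp [452.6 307.5  95.3] jaw 88.0 y [-0. -0. -1.] F [-0.5 -0.   0.2] M [ 0.04  0.   -0.02] w 85.1 q [ 0.55  0.18  2.02 -0.    0.94 -0.98]
```

View pics/j5.png

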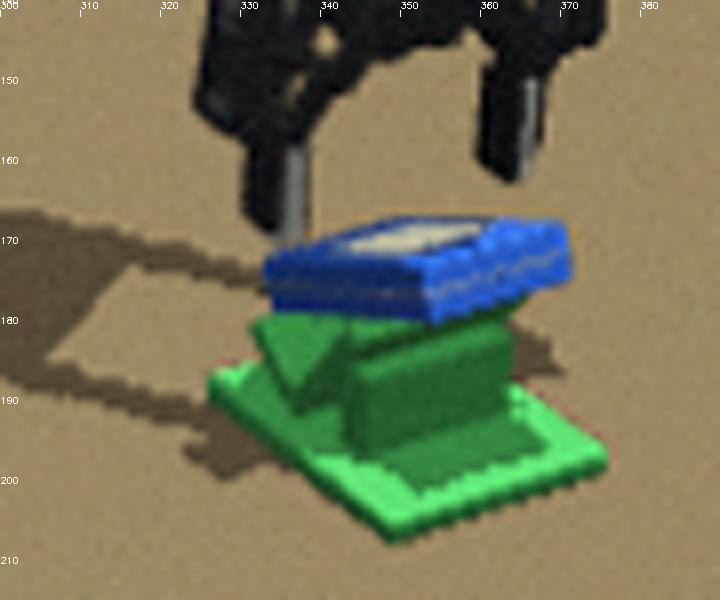

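```bash
cat > mfit.py <<'E'
from stand import *
# mailer in stand frame: centre (X,Y,Z), tilt th, small yaw
def mp(p,L):
    X,Y,Z,th,yw=p;u=np.array([np.cos(th),0,np.sin(th)]);n=np.array([-np.sin(th),0,np.cos(th)])
    Rz=lambda a:np.array([[np.cos(a),-np.sin(a),0],[np.sin(a),np.cos(a),0],[0,0,1]])
    L=np.array(L,float);v=np.outer(L[:,0]*.048,u)+np.outer(L[:,1]*.029,[0,1,0])+np.outer(L[:,2]*.010,n)
    v=v@Rz(yw).T+[X,Y,Z]
    return v@Rz(-.0352).T+[.4665,.3081,0]
def fit(obs,p0):
    # obs: list of (cam,[labels],[uv])
    def res(p,full=0):
        e=np.concatenate([proj(c,mp(p,L))-uv for c,L,uv in obs]);return e if full else np.r_[e.ravel(),5*(p[4])]
    r=least_squares(res,p0,loss='soft_l1');return r.x,res(r.x,1)
def show(p):
    X,Y,Z,th,yw=p;u=np.array([np.cos(th),np.sin(th)]);n=np.array([-u[1],u[0]]);c=np.array([X,Z])*1000
    print("centre",(p[:3]*1000).round(1),"tilt",np.degrees(th).round(1),"yaw",np.degrees(yw).round(1),"lowcorner",(c-48*u-10*n).round(1),"seat exp (4.4,67)")
E
python3 - <<'E'
from mfit import *
d=cam("scene")
f=lambda l:np.array([(300+(x+.5)/8-.5,140+(y+.5)/8-.5) for x,y in l])
L=[(-1,-1,1),(-1,-1,-1),(1,-1,1),(1,-1,-1),(1,1,1),(1,1,-1)]
p,e=fit([(d,L,f([(265,258),(275,308),(428,262),(432,320),(565,222),(572,275)])-[.3,.3])],[0.004,0,.07,.5,0])
show(p);print(e.round(1).tolist())
E
```

```text
centre [-37.6  29.8  40.7] tilt 23.5 yaw 0.6 lowcorner [-77.7  12.4] seat exp (4.4,67)
[[0.0, -0.3], [0.1, 0.2], [-0.4, 0.1], [0.4, 0.1], [-0.3, -0.3], [0.1, 0.2]]
```

Run:
```python
from mfit import *
d=cam("scene");c=cam("top")
f=lambda l:np.array([(300+(x+.5)/8-.5,140+(y+.5)/8-.5) for x,y in l])
g=lambda l:np.array([(130+(x+.5)/8-.5,210+(y+.5)/8-.5) for x,y in l])
L=[(-1,-1,1),(-1,-1,-1),(1,-1,1),(1,-1,-1),(1,1,1),(1,1,-1)]
p,e=fit([(d,L,f([(265,258),(275,308),(428,262),(432,320),(565,222),(572,275)])-[.3,.3]),(c,[(1,1,1),(1,-1,1),(1,-1,-1)],g([(177,199),(363,211),(374,208)]))],[0.004,0,.07,.5,0])
show(p);print(e.round(1).tolist())
crop(c,"k1",130,210,90,80,8)
```

```text
centre [ 0.4 -0.5 67.1] tilt 23.8 yaw -0.6 lowcorner [-39.5  38.5] seat exp (4.4,67)
[[-0.5, -0.4], [-0.4, 0.4], [-0.7, -0.1], [0.1, 0.3], [0.4, -0.5], [0.9, 0.4], [-0.6, -0.4], [-0.2, 1.3], [0.6, -0.5]]
```

View pics/k1.png

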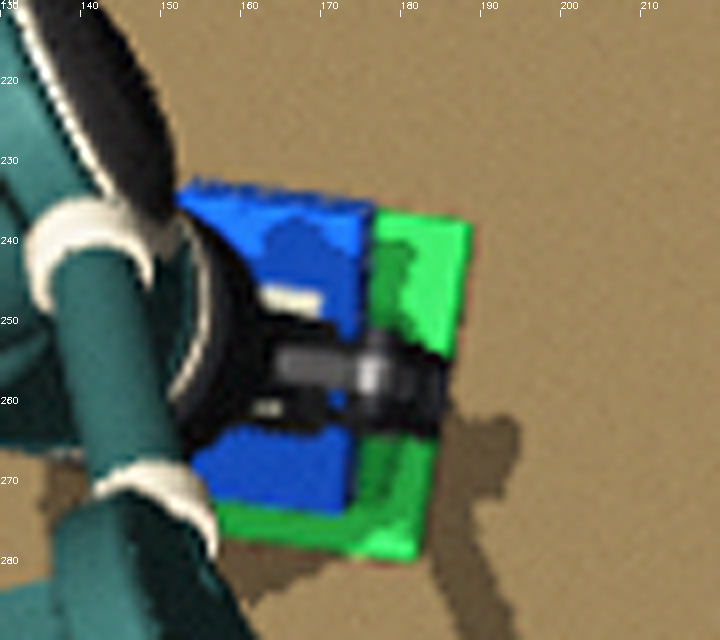

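```bash
python3 -m jog '[[-11,1,0,0,85],[-11,1,-10,0,85],[-11,1,-17,0,85],[-11,1,-17,0,50],[-11,1,-17,0,50],[-11,1,-17,0,50],[-11,1,-17,0,50],[-9,1,-19,0,50],[-7,1,-21,0,50],[-5,1,-23,0,50]]' 30
python3 - <<'E'
from h import *
s=st();d=cam("scene");crop(d,"l5",300,140,90,75,8)
E
```

```text
time: 15.15
tool_pos: [0.4458, 0.3092, 0.0783]
tcp_rot: [-1.572, 0.036, -0.022]
wrist_force: [-25.5, -5.3, 41.5]
width: 0.672
t 15.15 tcp [445.8 309.2  78.3] jaw 87.9 y [-0.01 -0.   -1.  ] F [-25.5  -5.3  41.5] M [-1.46  3.69 -0.44] w 57.4 q [ 0.56  0.2   2.04  0.    0.91 -0.98]
```

View pics/l5.png

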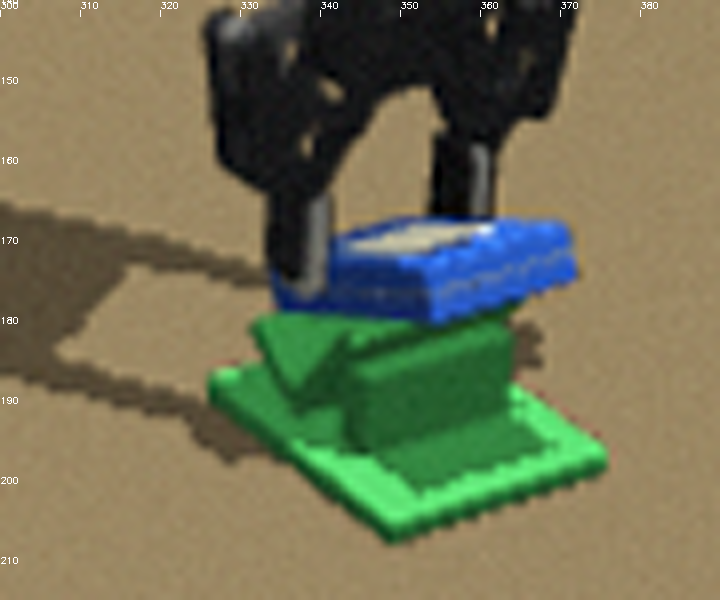

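```bash
python3 -m jog '[[-1,0,8,0,50],[0,0,15,0,50],[3,0,16,0,50],[6,0,16,0,50],[6,0,14,0,50],[7,0,10,0,50],[8,0,6,0,50],[9,0,2,0,50],[9,0,-2,0,50],[9,0,-3,0,50]]' 30
python3 - <<'E'
from h import *
s=st();d=cam("scene");crop(d,"m5",300,140,90,75,8)
E
```

```text
time: 16.45
tool_pos: [0.4569, 0.3092, 0.0738]
tcp_rot: [-1.572, 0.031, -0.026]
wrist_force: [-14.8, -4.7, 28.5]
width: 0.666
t 16.45 tcp [456.9 309.2  73.8] jaw 87.9 y [-0. -0. -1.] F [-14.8  -4.7  28.5] M [-0.89  1.7  -0.28] w 56.9 q [ 0.55  0.22  2.03  0.    0.9  -0.99]
```

View pics/m5.png

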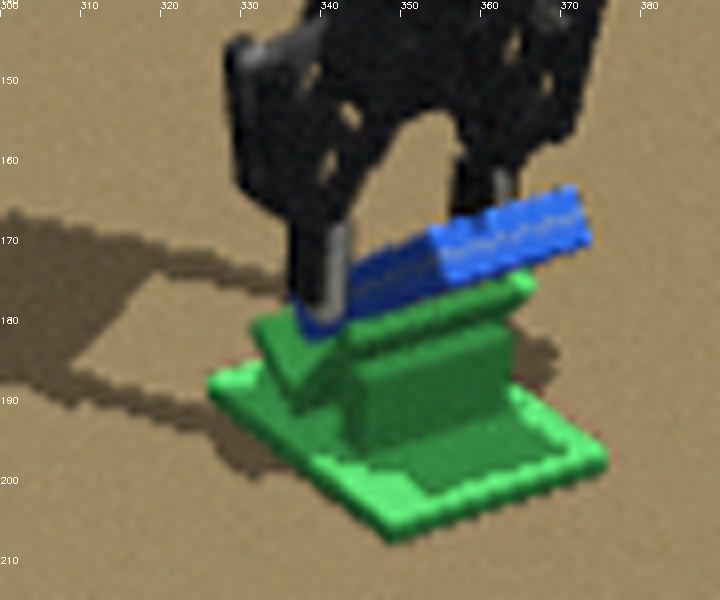

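```bash
python3 -m jog '[[0,0,-1,0,50],[0,0,-2,0,50],[0,0,-3,0,50],[0,0,-4,0,50],[0,0,-5,0,50],[0,0,-6,0,50],[0,0,-7,0,50],[0,0,-7,0,50],[0,0,-7,0,50],[0,0,-7,0,50]]' 30
python3 - <<'E'
from h import *
s=st();d=cam("scene");crop(d,"m6",300,140,90,75,8)
E
```

```text
time: 17.75
tool_pos: [0.4574, 0.3092, 0.0681]
tcp_rot: [-1.571, 0.03, -0.026]
wrist_force: [-15.0, -7.1, 30.6]
width: 0.666
t 17.75 tcp [457.4 309.2  68.1] jaw 87.9 y [-0. -0. -1.] F [-15.   -7.1  30.6] M [-1.06  1.68 -0.28] w 56.9 q [ 0.55  0.23  2.03  0.    0.89 -0.99]
```

View pics/m6.png

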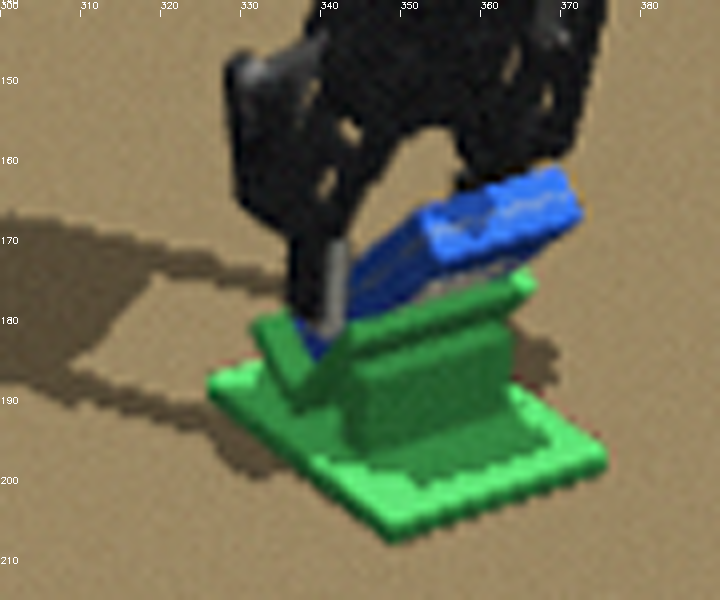

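```bash
python3 -m jog '[[0,0,0,0,62],[0,0,0,0,70],[-1,0,0,0,85],[-1,0,2,0,85],[-1,0,5,0,85],[-1,0,15,0,85],[-5,0,35,0,85],[-10,0,60,0,85],[-20,0,90,0,85],[-20,0,110,0,85]]' 20
python3 - <<'E'
from h import *
s=st();d=cam("scene");crop(d,"n5",300,140,90,75,8);c=cam("top");crop(c,"n6",130,210,90,80,8)
E
```

```text
time: 19.05
tool_pos: [0.4384, 0.3098, 0.1776]
tcp_rot: [-1.569, 0.025, -0.029]
wrist_force: [0.8, 0.0, 0.2]
width: 0.997
t 19.05 tcp [438.4 309.8 177.6] jaw 88.0 y [ 0.  0. -1.] F [0.8 0.  0.2] M [ 0.01 -0.05 -0.01] w 85.2 q [ 0.57  0.07  1.98  0.    1.09 -0.97]
```

View pics/n5.png

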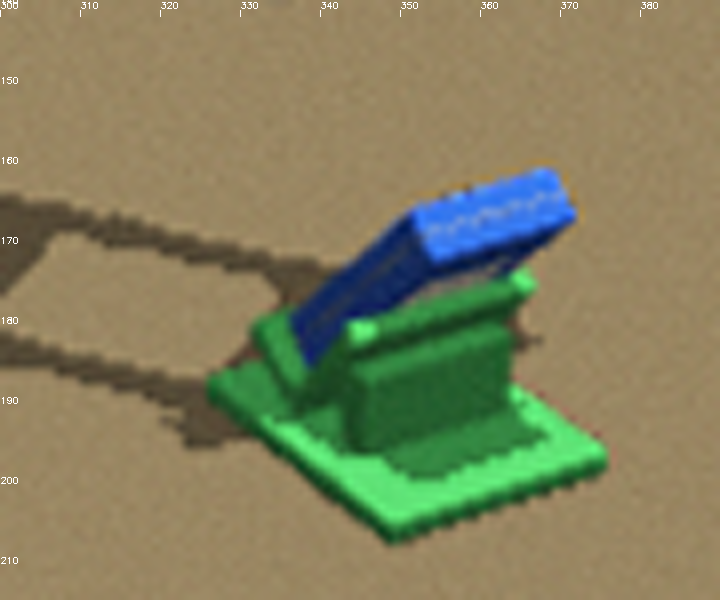

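View pics/n6.png

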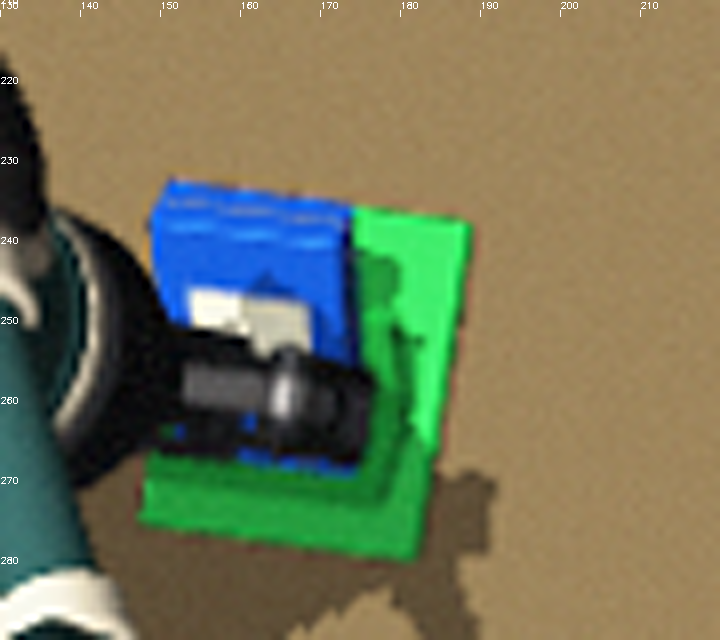

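Run:
```python
from mfit import *
d=cam("scene");c=cam("top")
f=lambda l:np.array([(300+(x+.5)/8-.5,140+(y+.5)/8-.5) for x,y in l])
g=lambda l:np.array([(130+(x+.5)/8-.5,210+(y+.5)/8-.5) for x,y in l])
L=[(-1,-1,1),(-1,-1,-1),(1,-1,1),(1,-1,-1),(1,1,1),(1,1,-1)]
p,e=fit([(d,L,f([(292,318),(308,365),(413,213),(432,262),(552,170),(575,213)])-[.3,.3]),(c,[(1,1,-1),(1,-1,-1),(1,1,1),(1,-1,1),(-1,-1,1)],g([(170,180),(352,207),(152,215),(335,243),(358,470)]))],[0.004,0,.07,.9,0])
show(p);print(e.round(1).tolist())
```

```text
centre [ 6.4  0.7 68.1] tilt 48.8 yaw -0.6 lowcorner [-17.7  25.4] seat exp (4.4,67)
[[-0.8, 0.1], [0.1, 0.8], [-0.3, -0.9], [0.5, 0.0], [0.7, -0.8], [0.9, 0.7], [-0.1, -0.5], [0.9, -0.6], [-0.5, 0.5], [0.6, 0.3], [-0.2, 1.2]]
```

```bash
python3 -m jog '[[-20,0,0,0,0],[-26,0,-40,0,0],[-26,0,-75,0,0],[-26,0,-95,0,0],[-26,0,-104,0,0],[-16,0,-104,0,0],[-10,0,-104,0,0],[-6,0,-104,0,0],[-3,0,-104,0,0],[-1,0,-104,0,0]]' 20
python3 - <<'E'
from h import *
s=st();d=cam("scene");crop(d,"o5",300,140,90,75,8)
E
```

```text
time: 20.5
tool_pos: [0.4365, 0.3093, 0.0706]
tcp_rot: [-1.571, 0.03, -0.027]
wrist_force: [-8.3, 1.7, 7.8]
width: 0.001
t 20.5 tcp [436.5 309.3  70.6] jaw 87.9 y [-0.  0. -1.] F [-8.3  1.7  7.8] M [ 0.28  1.36 -0.  ] w 0.1 q [ 0.57  0.19  2.07  0.    0.88 -0.97]
```

View pics/o5.png

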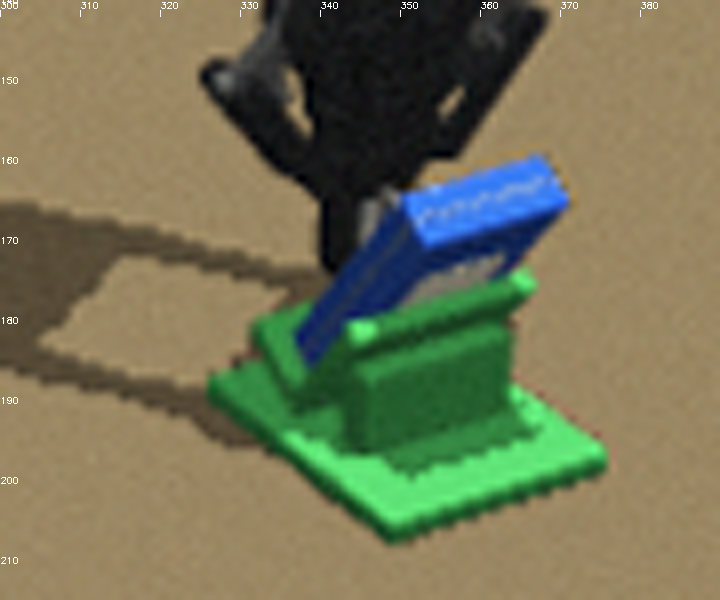

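```bash
python3 -m jog '[[-10,0,0,0,0],[-20,0,30,0,0],[-20,0,70,-10,0],[-10,0,100,-20,40],[0,0,110,-30,85],[10,0,110,-40,85],[20,0,110,-50,85],[30,0,110,-60,85],[33,-1,110,-70,85],[33,-1,110,-80,85]]' 20
python3 - <<'E'
from h import *
s=st();d=cam("scene");crop(d,"p5",300,140,90,75,8);c=cam("top");crop(c,"p6",130,210,90,80,8)
E
```

```text
time: 21.8
tool_pos: [0.4703, 0.308, 0.1801]
tcp_rot: [-1.269, 1.11, -1.111]
wrist_force: [0.2, 0.1, -0.8]
width: 0.993
t 21.8 tcp [470.3 308.  180.1] jaw 7.6 y [ 0. -0. -1.] F [ 0.2  0.1 -0.8] M [-0.03  0.03 -0.01] w 84.8 q [ 0.54  0.11  1.93 -0.    1.1   0.4 ]
```

View pics/p5.png

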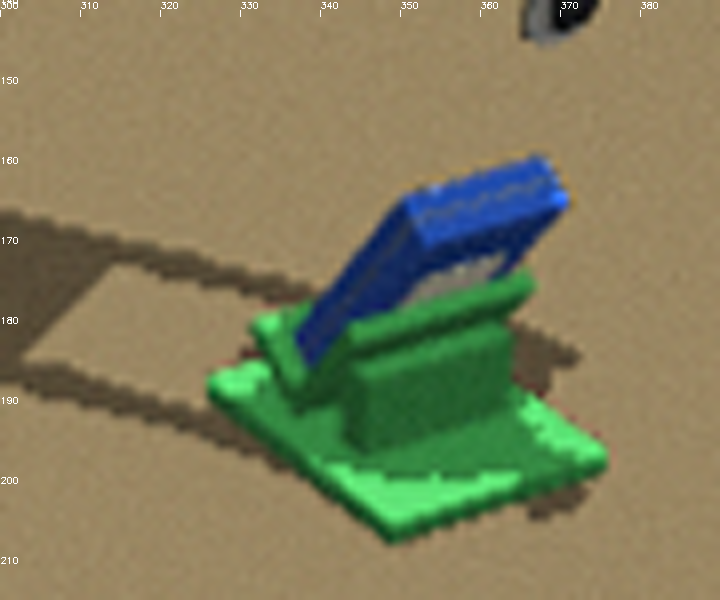

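View pics/p6.png

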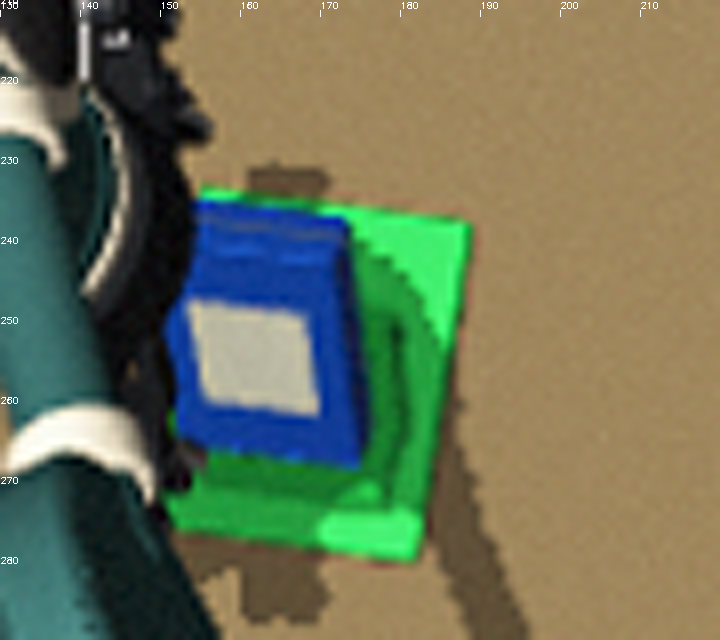

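Run:
```python
from mfit import *
d=cam("scene");c=cam("top")
f=lambda l:np.array([(300+(x+.5)/8-.5,140+(y+.5)/8-.5) for x,y in l])
g=lambda l:np.array([(130+(x+.5)/8-.5,210+(y+.5)/8-.5) for x,y in l])
L=[(-1,-1,1),(-1,-1,-1),(1,-1,1),(1,-1,-1),(1,1,1),(1,1,-1)]
p,e=fit([(d,L,f([(296,330),(312,368),(405,200),(430,250),(543,158),(570,200)])-[.3,.3]),(c,[(1,-1,-1),(1,-1,1),(-1,-1,1),(-1,1,1)],g([(350,218),(332,257),(362,467),(180,447)]))],[0.004,0,.07,.9,0])
show(p);print(e.round(1).tolist())
```

```text
centre [ 5.7  0.8 67.9] tilt 54.1 yaw -0.2 lowcorner [-14.4  23.2] seat exp (4.4,67)
[[-0.9, 0.1], [0.3, 1.7], [-0.2, -0.7], [0.1, -0.3], [0.7, -0.8], [0.9, 0.5], [0.4, -0.8], [0.4, 0.4], [-0.1, 0.8], [-0.1, 0.2]]
```

```bash
python3 -m jog '[[0,0.5,0,-9.6,85],[0,0.5,-35,-9.6,85],[0,0.5,-60,-9.6,85],[0,0.5,-72,-9.6,85],[0,0.5,-75.5,-9.6,85],[0,0.5,-75.5,-9.6,85],[-5,0.5,-75.5,-9.6,85],[-10,0.5,-75.5,-9.6,80],[-15,0.5,-75.5,-9.6,72],[-18,0.5,-75.5,-9.6,65]]' 30
python3 - <<'E'
from h import *
s=st();d=cam("scene");crop(d,"q5",300,130,90,75,8)
E
```

```text
time: 23.25
tool_pos: [0.4518, 0.3087, 0.1049]
tcp_rot: [-1.196, 1.23, -1.23]
wrist_force: [0.0, 0.3, -0.7]
width: 0.763
t 23.25 tcp [451.8 308.7 104.9] jaw -1.6 y [-0.  0. -1.] F [ 0.   0.3 -0.7] M [-0.   -0.11  0.01] w 65.1 q [0.55 0.17 2.02 0.   0.95 0.58]
```

View pics/q5.png

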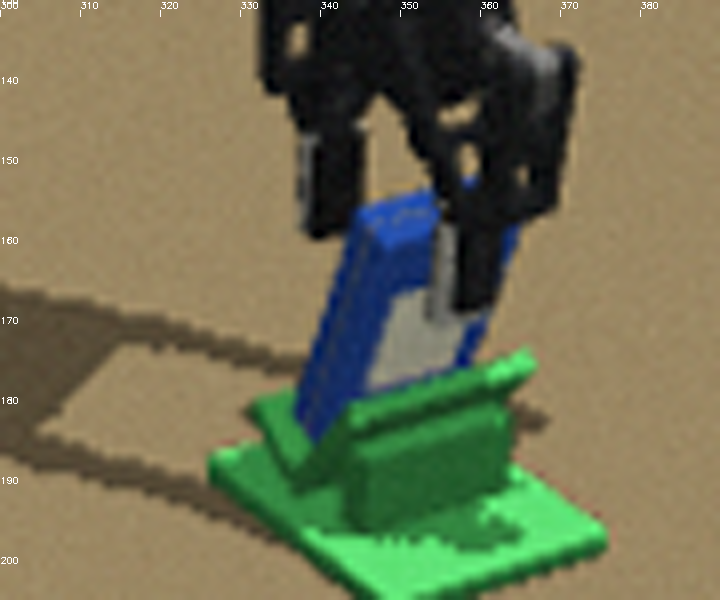

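```bash
python3 -m jog '[[-1,0,0,0,50],[-2,0,0,0,38],[-2,0,0,0,28],[-2,0,0,0,10],[-2,0,0,0,10],[-2,0,0,0,10],[-2,0,0,0,10],[-2,0,5,0,10],[-2,0,10,0,10],[-2,0,15,0,10]]' 30
python3 - <<'E'
from h import *
s=st();d=cam("scene");crop(d,"q6",300,120,90,80,8)
E
```

```text
time: 24.55
tool_pos: [0.4506, 0.3088, 0.1204]
tcp_rot: [-1.195, 1.23, -1.23]
wrist_force: [0.9, 0.6, -0.5]
width: 0.229
t 24.55 tcp [450.6 308.8 120.4] jaw -1.6 y [ 0.  0. -1.] F [ 0.9  0.6 -0.5] M [0.03 0.03 0.  ] w 19.6 q [ 0.56  0.15  2.01 -0.    0.98  0.58]
```

View pics/q6.png

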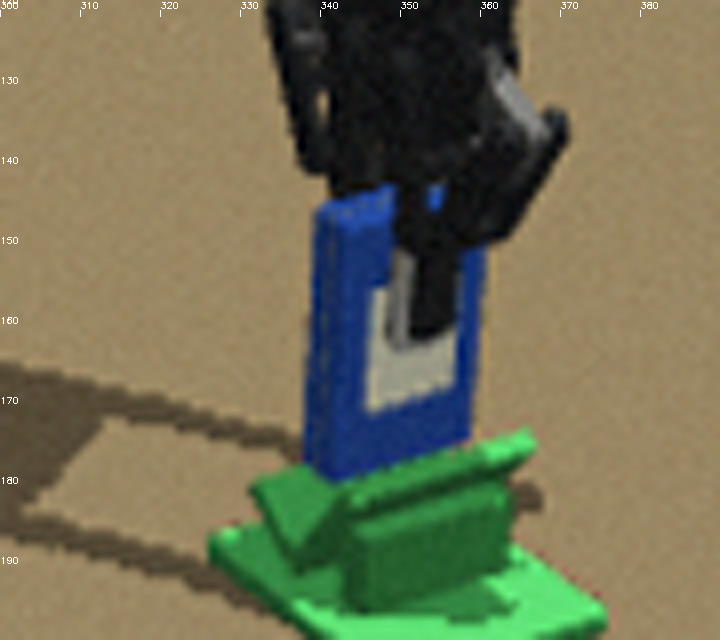

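```bash
python3 -m jog '[[0,0,50,0,10],[0,-20,100,2,10],[0,-75,125,4,10],[1,-133,125,6,10],[2,-191,125,8,10],[3,-249,125,10,10],[4,-307,125,11.3,10],[5,-365,125,11.3,10],[6,-423,125,11.3,10],[7,-481,125,11.3,10]]' 30
python3 - <<'E'
from h import *
s=st();t=s["tool_pos"]*1000;print(np.array([460.8,-336.4])-t[:2])
E
```

```text
time: 25.85
tool_pos: [0.4572, -0.1743, 0.2453]
tcp_rot: [-1.284, 1.083, -1.085]
wrist_force: [1.4, 0.3, -0.6]
width: 0.231
t 25.85 tcp [ 457.2 -174.3  245.3] jaw 9.7 y [ 0. -0. -1.] F [ 1.4  0.3 -0.6] M [ 0.   -0.05  0.  ] w 19.7 q [-0.42 -0.09  2.    0.    1.22 -0.58]
[   3.62054788 -162.13643013]
```

```bash
python3 -m jog '[[1,-55,0,0,10],[3,-110,0,0,10],[3.6,-150,0,0,10],[3.6,-164,0,0,10],[3.6,-164,0,0,10],[3.6,-164,0,0,10],[3.6,-164,0,0,10],[3.6,-164,-5,0,10],[3.6,-164,-8,0,10],[3.6,-164,-8,0,10]]' 30
python3 - <<'E'
from h import *
s=st();d=cam("scene");crop(d,"r5",50,130,110,120,5);c=cam("top");crop(c,"r6",380,210,120,100,6)
E
```

```text
time: 27.1
tool_pos: [0.4607, -0.3359, 0.2362]
tcp_rot: [-1.284, 1.085, -1.083]
wrist_force: [0.1, -0.1, 0.2]
width: 0.229
t 27.1 tcp [ 460.7 -335.9  236.2] jaw 9.7 y [-0.  0. -1.] F [ 0.1 -0.1  0.2] M [ 0.01 -0.04 -0.06] w 19.6 q [-0.67  0.08  1.85 -0.    1.21 -0.84]
```

View pics/r5.png

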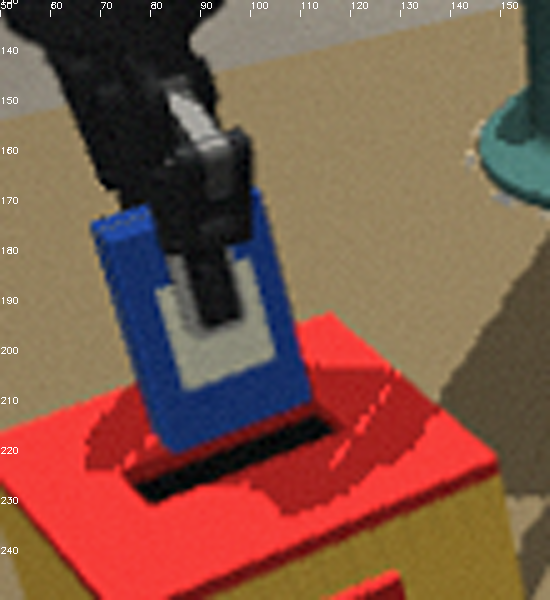

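View pics/r6.png

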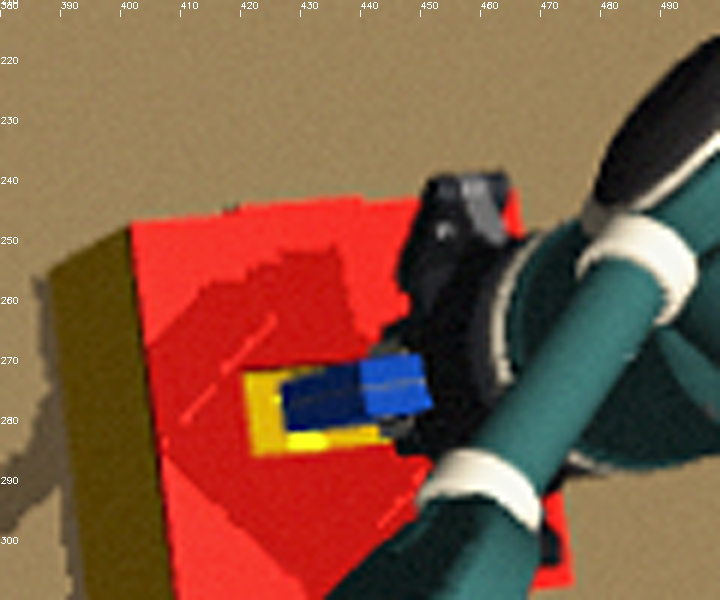

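```bash
python3 -m jog '[[0,0,-8,0,10],[0,0,-14,0,10],[0,0,-20,0,10],[0,0,-26,0,10],[0,0,-32,0,10],[0,0,-36,0,10],[0,0,-36,0,10],[0,0,-36,0,10],[0,0,-36,0,10],[0,0,-36,0,10]]' 30
python3 - <<'E'
from h import *
s=st();d=cam("scene");crop(d,"s5",50,130,110,120,5)
E
```

```text
time: 28.45
tool_pos: [0.4611, -0.3364, 0.2011]
tcp_rot: [-1.284, 1.084, -1.084]
wrist_force: [0.6, 0.2, -1.0]
width: 0.228
t 28.45 tcp [ 461.1 -336.4  201.1] jaw 9.7 y [ 0. -0. -1.] F [ 0.6  0.2 -1. ] M [ 0.04 -0.04  0.03] w 19.5 q [-0.67  0.11  1.89 -0.    1.14 -0.84]
```

View pics/s5.png

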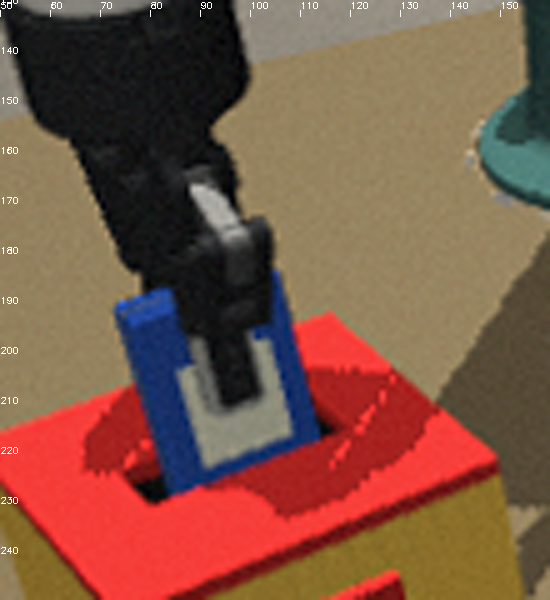

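In the slot with no contact force. Next I lower it further, release and raise.

```bash
python3 -m jog '[[0,0,-8,0,10],[0,0,-16,0,10],[0,0,-20,0,10],[0,0,-20,0,10],[0,0,-20,0,30],[0,0,-20,0,40],[0,0,-20,0,40],[0,0,0,0,40],[0,0,30,0,40],[0,0,60,0,40]]' 30
python3 - <<'E'
from h import *
s=st();d=cam("scene");crop(d,"t5",50,130,110,120,5);c=cam("top");crop(c,"t6",380,210,120,100,6)
E
```

```text
time: 29.75
tool_pos: [0.4612, -0.3365, 0.2632]
tcp_rot: [-1.284, 1.083, -1.085]
wrist_force: [0.2, 0.1, 0.6]
width: 0.466
t 29.75 tcp [ 461.2 -336.5  263.2] jaw 9.7 y [ 0. -0. -1.] F [0.2 0.1 0.6] M [ 0.03 -0.    0.04] w 39.8 q [-0.67  0.06  1.82  0.    1.25 -0.84]
```

View pics/t5.png

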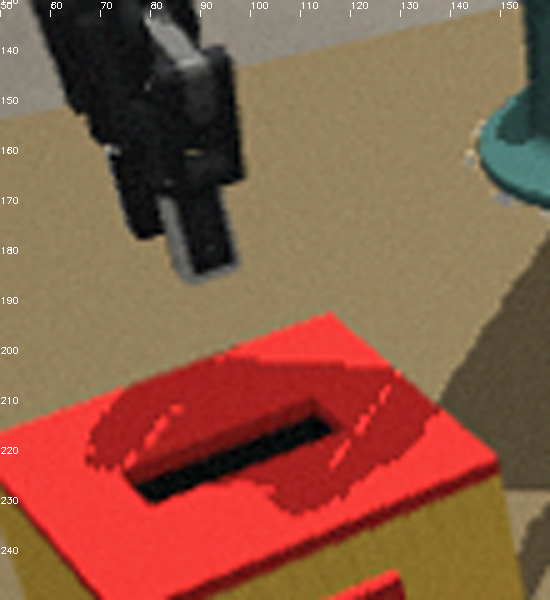

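View pics/t6.png

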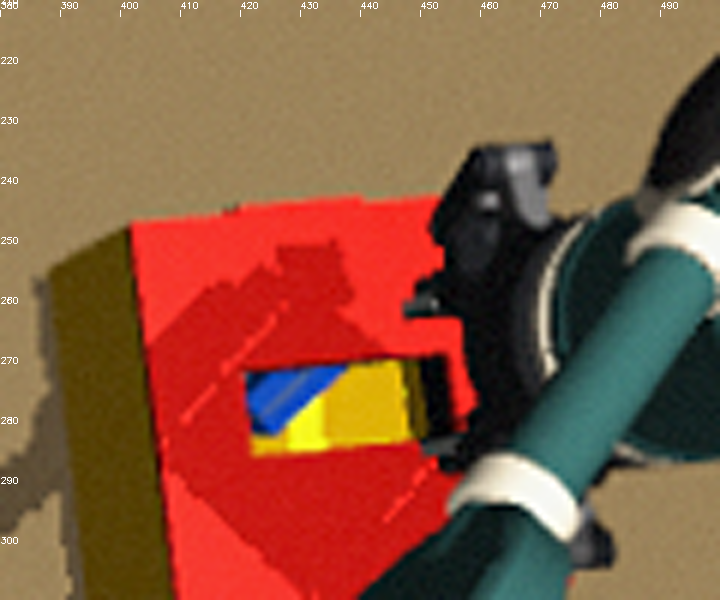

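```bash
python3 -m jog '[[8,25,0,-10,40],[22,65,-10,-20,45],[37,108,-30,-30,50],[52,150,-50,-40,50],[67,195,-70,-50,50],[83,240,-90,-60,50],[100,290,-110,-70,50],[115,335,-130,-80,50],[129,373,-140,-90,50],[129,373,-160,-90,50]]' 30
python3 - <<'E'
from h import *
s=st();d=cam("scene");crop(d,"u5",240,190,110,90,6);c=cam("top");crop(c,"u6",215,145,130,110,6)
print(np.array([590.5,36.5])-s["tool_pos"][:2]*1000)
E
```

```text
time: 31.1
tool_pos: [0.5916, 0.0393, 0.1012]
tcp_rot: [-0.181, 2.13, -2.13]
wrist_force: [0.2, -0.5, 0.1]
width: 0.586
t 31.1 tcp [591.6  39.3 101.2] jaw -80.1 y [ 0.  0. -1.] F [ 0.2 -0.5  0.1] M [-0.03  0.06 -0.02] w 50.0 q [0.02 0.25 1.93 0.   0.96 1.42]
[-1.11374669 -2.76387889]
```

View pics/u5.png

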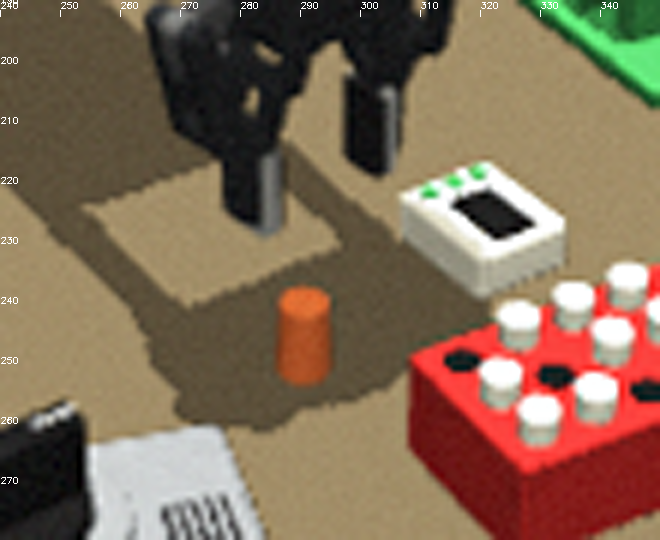

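View pics/u6.png

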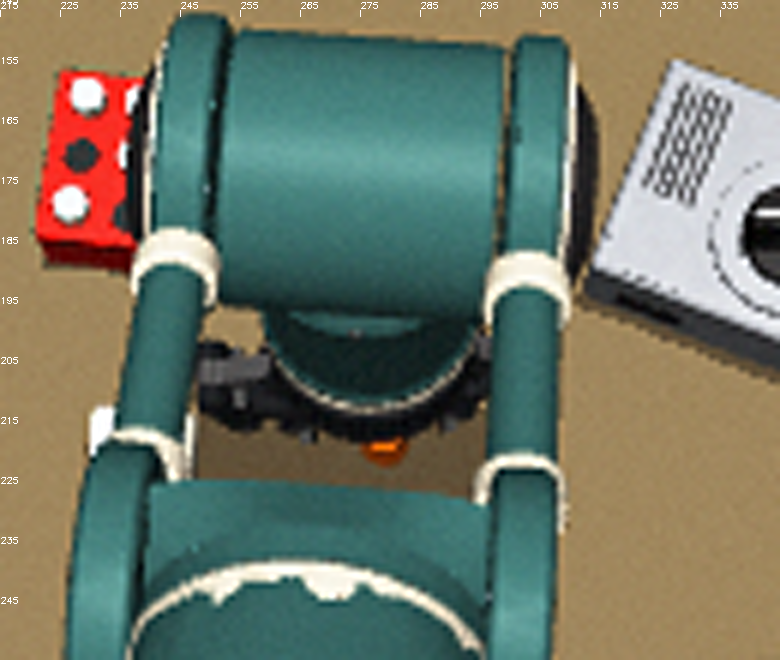

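```bash
python3 -m jog '[[-1,-2.5,-15,0,50],[-1,-2.5,-35,0,50],[-1,-2.5,-52,0,50],[-1,-2.5,-62,0,50],[-1,-2.5,-63,0,50],[-1,-2.5,-63,0,10],[-1,-2.5,-63,0,10],[-1,-2.5,-63,0,10],[-1,-2.5,-63,0,10],[-1,-2.5,-63,0,10]]' 30
python3 - <<'E'
from h import *
s=st();d=cam("scene");crop(d,"v5",240,190,110,90,6)
E
```

```text
time: 32.45
tool_pos: [0.5897, 0.0343, 0.0386]
tcp_rot: [-0.179, 2.132, -2.133]
wrist_force: [-0.3, -0.1, 4.6]
width: 0.217
t 32.45 tcp [589.7  34.3  38.6] jaw -80.3 y [ 0.  0. -1.] F [-0.3 -0.1  4.6] M [ 0.02 -0.   -0.02] w 18.5 q [0.02 0.33 1.96 0.   0.85 1.42]
```

View pics/v5.png

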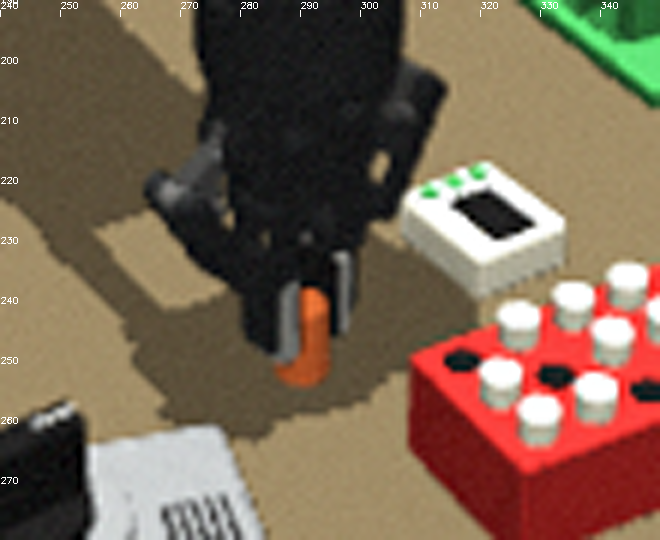

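```bash
python3 -m jog '[[0,0,40,0,10],[0,0,95,0,10],[-12,-35,140,0,10],[-30,-85,170,0,10],[-49,-140,177,0,10],[-68,-195,177,0,10],[-87,-250,177,0,10],[-106,-305,177,0,10],[-125,-357,177,0,10],[-129,-371,177,0,10]]' 30
python3 - <<'E'
from h import *
s=st();d=cam("scene");crop(d,"w5",50,130,110,120,5)
print(np.array([460.8,-336.4])-s["tool_pos"][:2]*1000)
E
```

```text
time: 33.75
tool_pos: [0.4581, -0.3393, 0.214]
tcp_rot: [-0.178, 2.136, -2.136]
wrist_force: [0.1, 0.2, -0.0]
width: 0.219
t 33.75 tcp [ 458.1 -339.3  214. ] jaw -80.5 y [-0.  0. -1.] F [ 0.1  0.2 -0. ] M [-0.02 -0.    0.04] w 18.7 q [-0.68  0.1   1.88 -0.    1.17  0.73]
[2.71158564 2.85800161]
```

View pics/w5.png

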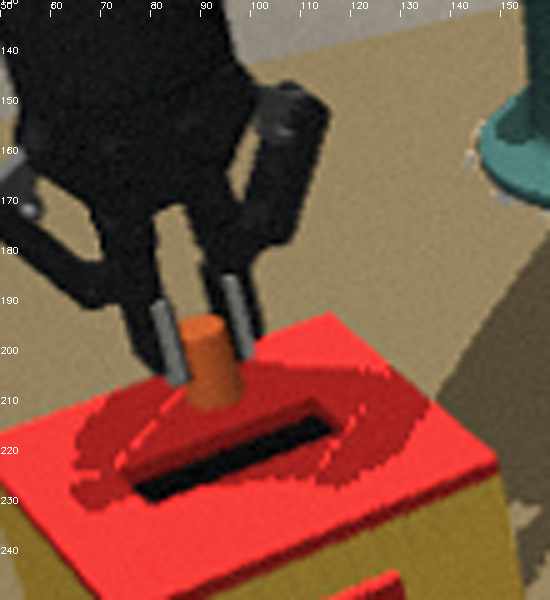

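```bash
python3 -m jog '[[2.5,2.5,0,0,10],[2.5,2.5,-6,0,10],[2.5,2.5,-16,0,10],[2.5,2.5,-28,0,10],[2.5,2.5,-36,0,10],[2.5,2.5,-36,0,10],[2.5,2.5,-36,0,40],[2.5,2.5,-36,0,40],[2.5,2.5,-20,0,40],[2.5,2.5,20,0,40]]' 30
python3 - <<'E'
from h import *
s=st();d=cam("scene");crop(d,"x5",50,130,110,120,5);c=cam("top");crop(c,"x6",380,210,120,100,6)
E
```

```text
time: 35.05
tool_pos: [0.4613, -0.3335, 0.2342]
tcp_rot: [-0.184, 2.138, -2.132]
wrist_force: [0.5, 0.2, -0.4]
width: 0.468
t 35.05 tcp [ 461.3 -333.5  234.2] jaw -80.3 y [-0.  0. -1.] F [ 0.5  0.2 -0.4] M [-0.03  0.01  0.01] w 40.0 q [-0.67  0.08  1.86  0.    1.21  0.73]
```

View pics/x5.png

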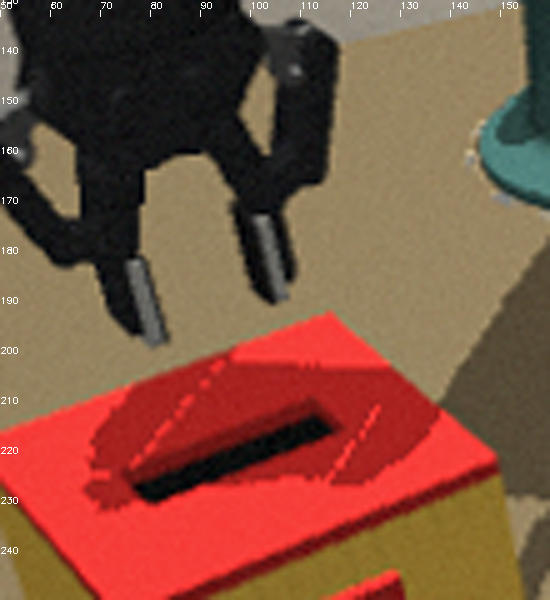

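View pics/x6.png

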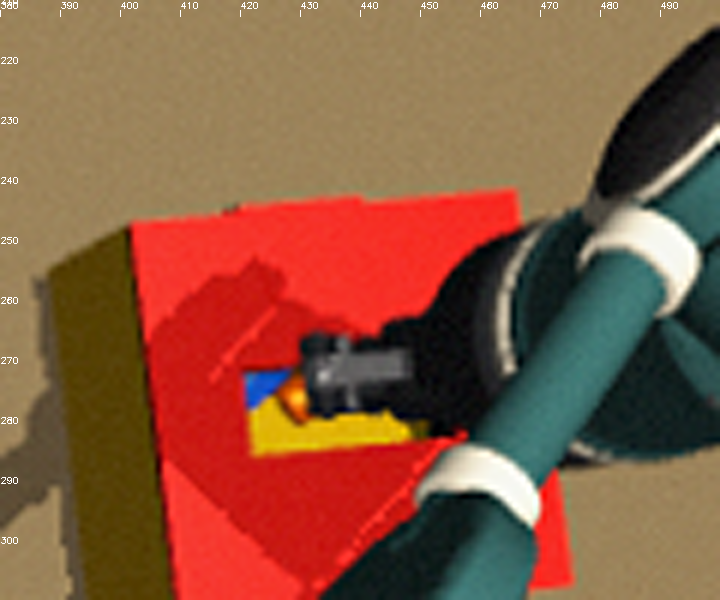

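```bash
python3 -m jog '[[15,14,10,9.5,50],[42,39,10,19,60],[70,65,0,28.5,60],[97,90,-10,38,60],[125,116,-20,47.5,60],[152,141,-30,57,60],[180,167,-45,66.5,60],[207,192,-60,76,60],[221.7,205.5,-75,84.8,60],[221.7,205.5,-80,84.8,60]]' 30
python3 - <<'E'
from h import *
s=st();d=cam("scene");crop(d,"y5",205,220,100,90,7)
print(np.array([683,-128])-s["tool_pos"][:2]*1000)
E
```

```text
time: 36.4
tool_pos: [0.6845, -0.1276, 0.1541]
tcp_rot: [-1.246, 1.152, -1.15]
wrist_force: [-0.2, 0.4, 0.1]
width: 0.701
t 36.4 tcp [ 684.5 -127.6  154.1] jaw 4.5 y [-0.  0. -1.] F [-0.2  0.4  0.1] M [ 0.03  0.   -0.03] w 59.8 q [-0.22  0.38  1.65  0.    1.12 -0.3 ]
[-1.54705973 -0.42449175]
```

View pics/y5.png

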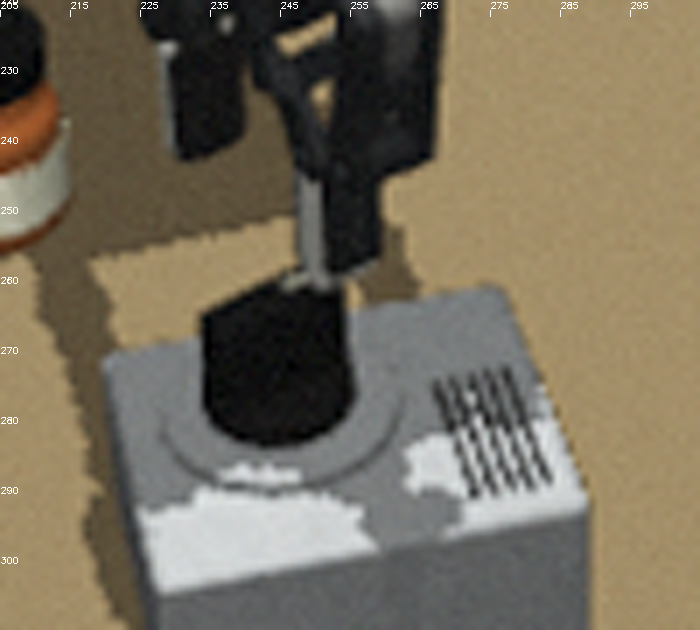

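```bash
python3 -m jog '[[-2,0,-15,0,60],[-2,0,-30,0,60],[-2,0,-42,0,60],[-2,0,-50,0,60],[-2,0,-50,0,60],[-2,0,-50,0,30],[-2,0,-50,0,0],[-2,0,-50,0,0],[-2,0,-50,0,0],[-2,0,-50,0,0]]' 30
python3 - <<'E'
from h import *
s=st();d=cam("scene");crop(d,"z5",205,220,100,90,7)
E
```

```text
time: 37.7
tool_pos: [0.6812, -0.1289, 0.1057]
tcp_rot: [-1.247, 1.153, -1.15]
wrist_force: [-6.3, -0.6, 5.7]
width: 0.156
t 37.7 tcp [ 681.2 -128.9  105.7] jaw 4.5 y [-0. -0. -1.] F [-6.3 -0.6  5.7] M [0.03 0.84 0.07] w 13.3 q [-0.22  0.42  1.69 -0.    1.03 -0.3 ]
```

View pics/z5.png

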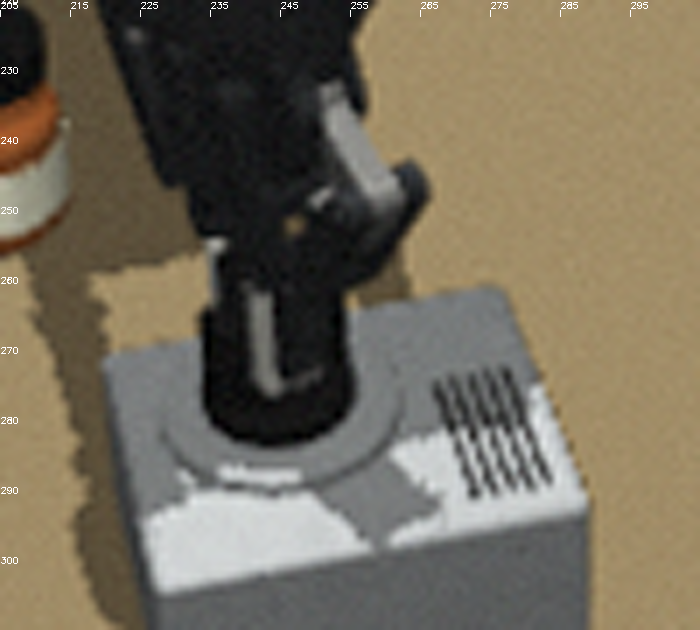

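```bash
python3 -m jog '[[-1.5,0,0,0,0],[-1.5,0,0,8,0],[-1.5,0,0,16,0],[-1.5,0,0,24,0],[-1.5,0,0,32,0],[-1.5,0,0,40,0],[-1.5,0,0,48,0],[-1.5,0,0,54,0],[-1.5,0,0,58,0],[-1.5,0,0,58,0]]' 40
python3 - <<'E'
from h import *
s=st();d=cam("scene");crop(d,"za5",205,220,100,90,7);c=cam("top");crop(c,"za6",310,140,70,80,8)
E
```

```text
time: 39.0
tool_pos: [0.6818, -0.1283, 0.1058]
tcp_rot: [-1.536, 0.375, -0.379]
wrist_force: [1.8, 2.1, 4.0]
width: 0.154
t 39.0 tcp [ 681.8 -128.3  105.8] jaw 62.4 y [ 0.  0. -1.] F [1.8 2.1 4. ] M [ 0.5  -0.22  0.02] w 13.1 q [-0.22  0.42  1.69  0.    1.03 -1.31]
```

View pics/za5.png

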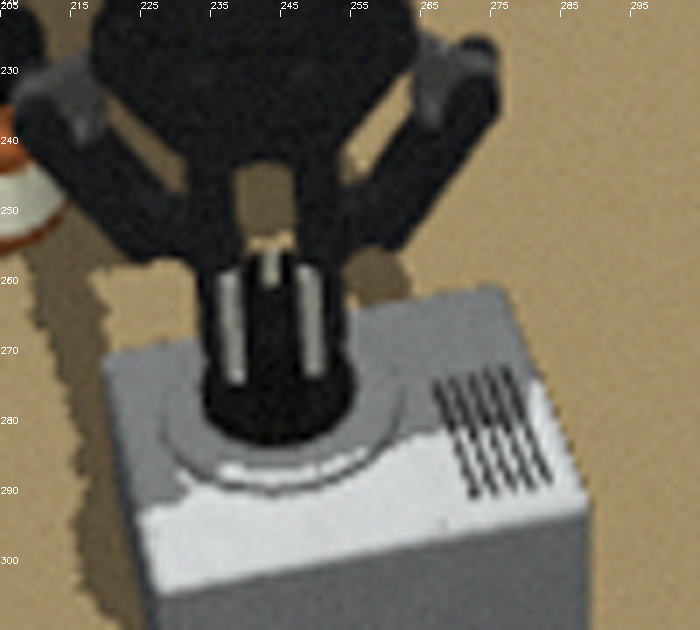

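View pics/za6.png

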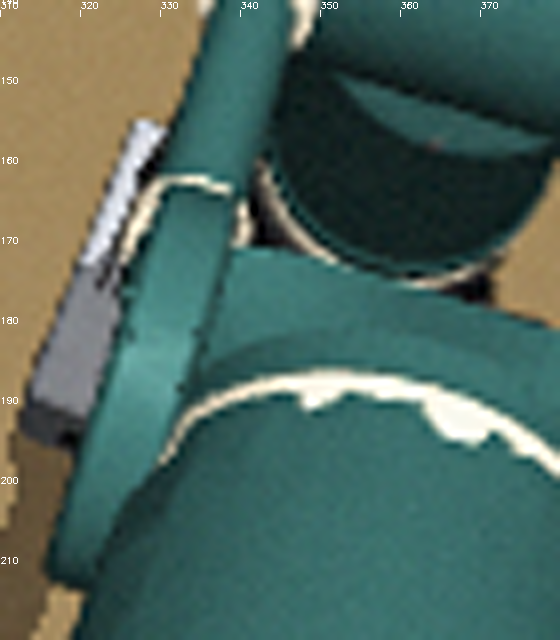

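```bash
python3 -m jog '[[0,0,0,3,0],[0,0,0,6,0],[0,0,0,9,0],[0,0,0,11,0],[0,0,0,13,0],[0,0,0,15,0],[0,0,0,17,0],[0,0,0,17,0],[0,0,0,17,0],[0,0,0,17,0]]' 40; python3 -c "
from h import *
st()"
```

```text
time: 40.35
tool_pos: [0.6828, -0.1285, 0.1059]
tcp_rot: [-1.564, 0.143, -0.151]
wrist_force: [4.4, 4.6, 3.5]
width: 0.156
t 40.35 tcp [ 682.8 -128.5  105.9] jaw 79.3 y [ 0.01  0.   -1.  ] F [4.4 4.6 3.5] M [ 0.64 -0.77 -1.09] w 13.3 q [-0.22  0.42  1.69  0.    1.03 -1.61]
```

```bash
python3 -m jog '[[0,0,0,1,0],[0,0,0,2,0],[0,0,0,3,0],[0,0,0,4,0],[0,0,0,5,0],[0,0,0,6,0],[0,0,0,6,0],[0,0,0,6,0],[0,0,0,6,0],[0,0,0,6,0]]' 60; python3 -c "
from h import *
st()"
```

```text
time: 41.6
tool_pos: [0.6827, -0.1285, 0.1061]
tcp_rot: [-1.567, 0.066, -0.074]
wrist_force: [5.2, 4.1, 3.8]
width: 0.153
t 41.6 tcp [ 682.7 -128.5  106.1] jaw 84.9 y [ 0.01  0.   -1.  ] F [5.2 4.1 3.8] M [ 0.71 -0.7  -3.23] w 13.1 q [-0.22  0.42  1.69  0.    1.03 -1.71]
```

```bash
python3 -m jog '[[0,0,0,0,20],[0,0,0,0,40],[0,0,0,0,60],[0,0,0,0,60],[0,0,20,0,60],[0,0,60,0,60],[-20,60,110,0,60],[-60,110,150,0,60],[-110,160,170,0,60],[-160,210,170,0,60]]' 40
python3 - <<'E'
from h import *
s=st();d=cam("scene");crop(d,"zb5",205,240,100,80,7);c=cam("top");crop(c,"zb6",310,140,80,80,8);crop(c,"zb7",380,220,110,100,6)
crop(d,"zb8",140,140,220,150,3.6)
E
```

```text
time: 42.85
tool_pos: [0.5531, 0.0492, 0.2728]
tcp_rot: [-1.569, 0.058, -0.067]
wrist_force: [0.4, 0.6, 0.3]
width: 0.701
t 42.85 tcp [553.1  49.2 272.8] jaw 85.4 y [ 0.01  0.   -1.  ] F [0.4 0.6 0.3] M [-0.01 -0.01 -0.04] w 59.9 q [ 0.04  0.02  1.85  0.    1.27 -1.45]
```

View pics/zb6.png

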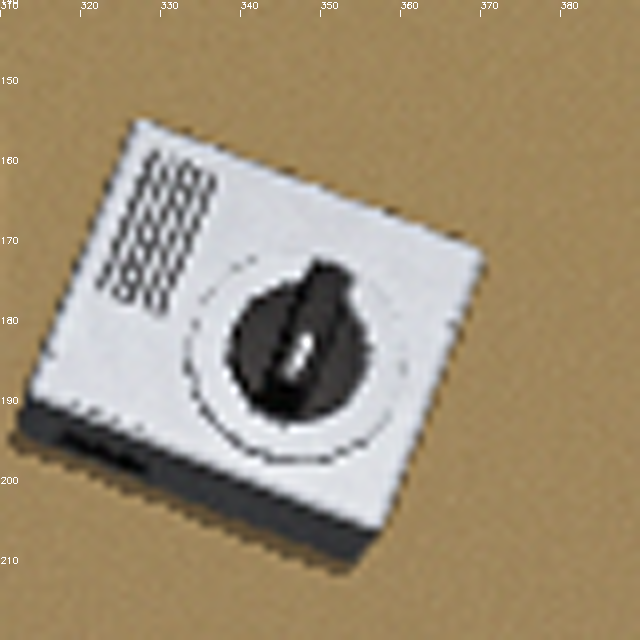

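View pics/zb7.png

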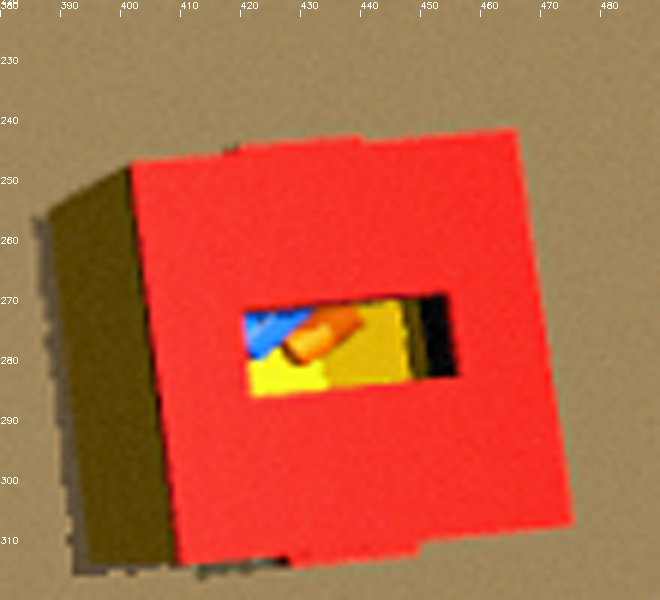

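View pics/zb8.png

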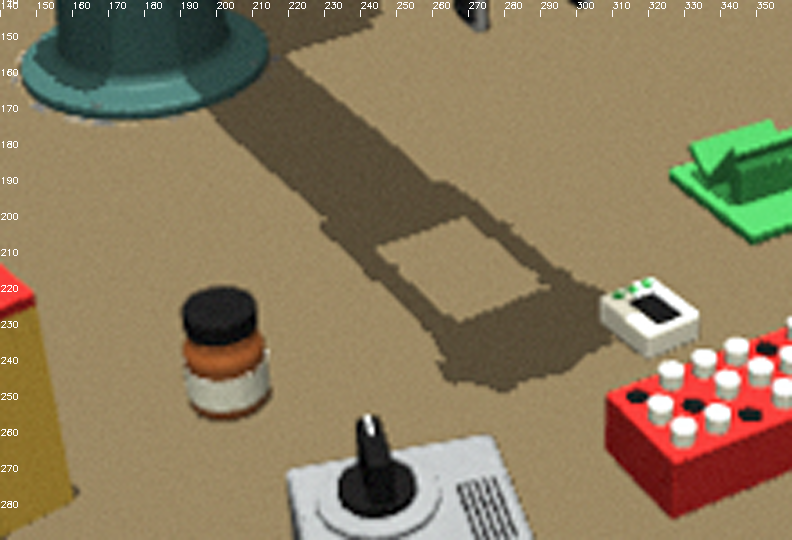

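Run:
```python
from h import *
c=cam("top");crop(c,"zc",330,160,36,36,20);d=cam("scene");crop(d,"zd",230,245,36,40,14)
```

```text
(no output)
```

View pics/zc.png

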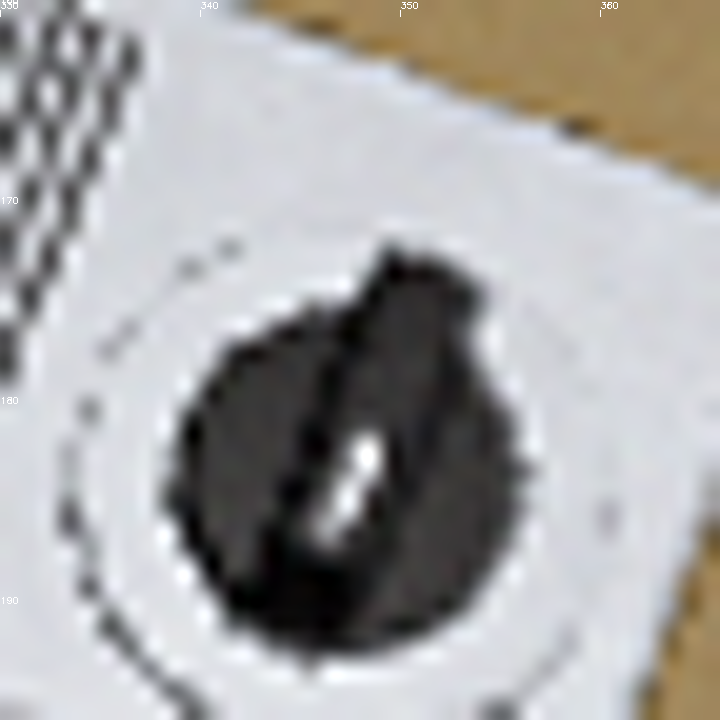

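Run:
```python
from h import *
d=cam("scene");a=cv2.imread("pics/scene0.png");b=cv2.resize(d["pixels"][:,:,::-1],(800,600),interpolation=cv2.INTER_CUBIC)
for n,(x0,y0,x1,y1) in dict(rack=(430,315,560,410),jar=(262,305,318,372),timer=(430,300,485,345)).items():
    A=cv2.cvtColor(a[y0:y1,x0:x1],6).astype(np.float32);B=cv2.cvtColor(b[y0:y1,x0:x1],6).astype(np.float32)
    print(n,cv2.phaseCorrelate(A,B),np.abs(A-B).mean())
s=st();print(s["joint_vel"].round(3))
bot.finish_job()
```

```text
rack ((0.48729289389029873, -0.014468913782955894), 0.9815047388459429) 7.0130363
jar ((-0.05881836563177245, -0.005660481291698716), 0.9052824326135495) 8.584755
timer ((-0.15532044508922738, 0.5073554490899994), 0.9129216987115365) 13.36606
t 43.1 tcp [553.3  48.  270.1] jaw 85.5 y [ 0. -0. -1.] F [ 0.  -1.1 -0.5] M [-0.    0.01  0.  ] w 60.1 q [ 0.04  0.03  1.85 -0.    1.26 -1.45]
[-0.022  0.029 -0.01   0.    -0.003  0.002]
the job is handed in; nothing more can be done
```

I finished every part of the task and handed the job in at 43 s, inside the 72 s limit; it reported no verdict.

- **Mailer in the stand:** The first placing left it resting on the tip of the ledge. One push against it jammed, with about 59 N total at the wrist (limit 120 N). I re-gripped it, turned it over the plate edge, let go and tapped it flat. A fit to both cameras put it at 54° against the stand's 55°, about 1–2 mm from the seat, with the fingers away.
- **Mailer and stopper in the bin:** I took the mailer again by its upper end and dropped it end first through the slot, with no contact force as it went in. The stopper followed through the same slot. The last top view shows both inside the box, the stopper lying on its side next to the mailer. I did not measure their heights.
- **Dimmer:** I turned it anticlockwise until the wrist torque rose steadily, to 3.2 N m, which I took as the end stop. The bar now lines up with the lamp box to within about 2°. There is no direct reading of the dimmer angle.
- **Rack, jar and timer:** The scene picture compared with the first one shows shifts of about half a pixel at most, roughly 1–2 mm.

At hand-in the gripper was clear of everything at a height of 270 mm, with wrist forces near zero. The jam was the only time anything pressed hard. I don't know how much of it was on the fingers and how much on the gripper's body, which has a 40 N limit.

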